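# Loosen the knurled lock wheel and set the length stop

## Robot

A 6-joint arm with a two-finger parallel gripper is mounted at the origin on the work surface. World frame = base frame: x ahead of the robot, y to its left, z up, the work surface at z = 0. Lengths are in m, angles in rad, forces in N, time in s.
With the tool pointing down it reaches from about 0.35 to 0.775 m from the base axis. Payload 7.3 kg.
Tool frame: the origin (TCP) lies between the finger pads; the fingertips stand 25 mm ahead of it and the grasp point (between the pads) lies 6 mm ahead of it; y points along the fingers, z is the direction in which the jaws open and shut, and the axes are right-handed (so a half turn about y gives the same grasp; the last joint's range is limited). The gripper opens to 92 mm and grips with 3 to 60 N. Pads are 19 mm wide; open, the fingers measure 130 mm over their backs; the gripper's body (75 mm by 190 mm) begins 47 mm behind the grasp point.
Start: joints at [1.018, 0.342, 1.524, -0, 1.275, -0.146], TCP at [0.208, 0.482, 0.221] pointing down, gripper open.
Joint ranges: [-2.53, 2.53], [-0.77, 2.02], [0.04, 2.7], [-1, 4.14], [0.28, 2.66], [-3.11, 3.11]. Speed limits (rad/s): [2.57, 2.57, 3.14, 3.14, 3.14, 3.14].

## Interface

Orientations are given as [roll, pitch, yaw] about the fixed x, y, z axes, in that order (R = Rz(yaw) Ry(pitch) Rx(roll)).
In Python, from cell import sensors, read_camera, hand_in gives the robot as it stands. The module is installed in compiled form; this text tells all that it offers.
- The arm moves only by the tool send_rows, never from a script. Its argument "motion" is a list that holds one entry, the list of rows, each a list of 4 numbers: the shift along the tool's x, y, z in m, then the turn about the tool's y in degrees. In form: [[[tx, ty, tz, twist], ...]]. A call has 1 to 8 rows; each row is the pose to reach, as a shift and turn from the pose measured when the call began, along the tool's axes at that moment; what a row does not reach only later rows make up. A row lasts 1/10 s, in which the tool goes at most 50 mm and 8.59 degrees, less where a joint would pass 70% of its speed; a pose out of reach is approached as far as the arm can. A call with a gripper value outside its range is refused whole. "gripper" is the opening, from 0 (shut) to 1 (fully open), set as the call begins (left out, the last holds). The fingers move at their own pace and stop on an object; "grip_force" is the grip in N (left out, the last holds). Time passes only in rows, so rows that repeat a pose let the fingers close. It gives the time, the measured TCP pose, the force and the opening at its end, in the units of the state.
- sensors.observe(): the state, without advancing time (a new reading comes with each control period).
- read_camera(name): name is "scene" or "top" or "wrist"; returns a dict with "frame" (420x560x3 uint8, red, green, blue), "fx", "fy", "cx", "cy" (pixels), "extrinsics" (4x4, takes a point from world to camera coordinates). Camera axes: x right, y up, looking along -z (the intrinsics and any distortion apply to the point x, -y, -z); pixel columns grow to the right and rows downward; lengths in m; the calibration is good to about 2 mm. A picture is of the moment at which its call begins. There is no depth.
- hand_in(): hands the job in, once; it reports no verdict.
The state is a dict: "time": time; "qpos": joint angles; "qvel": joint speeds; "joint_efforts": joint torques, N m; "tool_pos": TCP position; "tool_rot": TCP orientation; "contact_force": force on the tool from outside, world axes, zero at the start; "torque": the same for the moment, N m; "opening": finger opening in m.
Only numpy, scipy, OpenCV 4.12 (cv2) and the standard library are available. Lean on these libraries where they do the work, as an engineer would, in place of code of your own. Each camera call takes 0.05 s, during which the arm holds its last target.

## Task

Unlock the green length stop: with a fingertip run along its knurled rim, turn the black lock wheel anticlockwise until its white mark comes round to the yellow pointer for the second time, and leave it there. Then push the unlocked stop along its rail until its arm just touches the end of the brown board, without shoving the board away. Only touch and push: lift nothing, leave everything else on the bench where it is, and finish clear.

Things in the scene. Friction and masses are not known exactly. Their poses are not given: they have to be found in the camera images.
- lock_wheel (a joint): angle (rad) of the black knurled lock wheel on the green stop, growing anticlockwise from above (loosening). White mark meets yellow pointer at 0, 6.283 and 12.566. It starts between 1.2 and 4.2, so the second meeting is at 12.566; end stops at 0 and 15.5. Turning takes about 1.7 N at the rim; it stays where left. Below about 11.7 a hidden tooth locks the stop to the rail; from about 12.0 it can slide
- wheel_center (a point): on the wheel's upright axis at its top face, 95 mm above the table; moves with the stop, does not turn with the wheel. z up, y along the rail away from the board, x across the rail away from the robot. Wheel: 97 mm across 24 small rounded ribs (too wide to grasp), 28 mm high, underside 67 mm above the table; the white mark runs from near its hub to its rim and down the rim
- pointer (a point): tip of the flat yellow pointer on the stop's block, beside the wheel's rim on its -y side (towards the board), 51 mm from the wheel's axis, 62 mm above the table; axes as wheel_center
- stop (a joint): travel (m) of the green stop along the rail towards the board (its -y); 0 at the start, up to 0.15. Needs about 9 N to slide once unlocked, and stays where it is left
- push_end (a point): middle of the flat end of the stop's block that looks away from the board: where to push it. 85 mm beyond the wheel's axis, 46 mm above the table, axes as wheel_center. The block is 90 mm (x) by 170 mm (y), from 31 to 61 mm above the table
- stop_face (a point): middle of the stopping face (facing -y, the board) of the stop's green arm, which reaches from the block's front end over the robot's side of the rail; 30 mm above the table, 170 mm from push_end along y; axes as wheel_center. The arm is 95 mm (x) by 20 mm (y), from 8 to 54 mm above the table
- rail: aluminium rail fixed on the bench, 80 x 660 x 30 mm high; origin at the centre of its underside, y along it (from the board towards the stop), x away from the robot
- board: brown hardwood board, 110 (x) x 300 (y) x 40 mm high, 1.3 to 1.8 kg, lying loose along the robot's side of the rail; origin at the centre of its underside, y along its length
- board_end (a point): middle of the board's end that faces the stop, 30 mm above the table; the stop's face starts 50 to 100 mm from it
- glue: white glue bottle with a blue nozzle, 60 dia x 168 tall, standing (mm); bystander, origin at its underside or on its handle line
- tape: yellow tape measure, 65 x 38 x 62 tall (mm); bystander, origin at its underside or on its handle line
- screwdriver: screwdriver lying flat (mm); bystander, origin at its underside or on its handle line
- offcut: small dark wood offcut 50 x 90 x 22 thick, lying flat near the left end of the rail (mm); bystander, origin at its underside or on its handle line
- flask: aluminium drinking flask, 66 dia x 190 tall, standing (mm); bystander, origin at its underside or on its handle line
- clamp: bar clamp with wooden grip, about 320 x 110 x 34 tall, lying flat (mm); bystander, origin at its underside or on its handle line
- hammer: hammer lying flat (mm); bystander, origin at its underside or on its handle line

How it is judged:
On the way, in this order (a step that is already met when the one before it is completed fails the run):
1. the wheel's mark has come to the pointer for the second time (within 0.4 rad) (value of joint lock_wheel between 12.166 and 12.966 rad), for 0.2 s.
2. the stop's arm has been pushed to the board's end (gap under 4 mm) (y of board_end in the frame of stop_face above -0.004 m), for 0.2 s.
At the end, for the whole second after the job is handed in: The wheel's mark is at the pointer for the second time (12.566 rad, within 0.4 rad), the gap between the stop's face and the board's end is under 4 mm, the board lies within 15 mm of where it was, and all is at rest (all of step 1 and y of board_end in the frame of stop_face between -0.004 and 0.004 m and distance of board from where it was at the start of the episode below 0.015 m and velocity of joint stop between -0.005 and 0.005 m/s and linear speed of board below 0.01 m/s); the robot touches nothing.
It fails at once if the stop is forced along the rail while still locked (value of joint lock_wheel below 11 rad and value of joint stop above 0.012 m).
It fails at once if the wheel is run on far past the second meeting (value of joint lock_wheel above 14.066 rad).
It fails at once if the board is lifted or shoved away (height (world z) of board above 0.015 m or distance of board from where it was at the start of the episode above 0.03 m).
It fails at once if a bystander is moved or lifted (distance of any of glue, tape, screwdriver, offcut, flask, clamp, hammer from where it was at the start of the episode above 0.03 m).
It also fails if it takes over 72 s, if anything falls off the work surface, if the arm or the gripper's body presses on something with over 40 N, if the wrist force passes 120 N, or if a joint passes its speed limit or range.

## Working session

There is one attempt and no reset: what is moved stays moved. The work goes in short steps, Python scripts to look and compute and a tool call to move; the robot and the scene stay as the last step left them, time stands still between calls to the robot, and variables do not carry over. Pictures are saved under pics/ and viewed, and the job is handed in when it is done.

Besides the shell and the picture viewer there is one more tool, called after "Call:" as name(argument=value, ...), one argument or row to a line, values as JSON. send_rows: Moves the arm, as the interface text tells. Its arguments: {"type":"object","properties":{"motion":{"type":"array"},"gripper":{"type":"number"},"grip_force":{"type":"number"}},"required":["motion"]}

```bash
mkdir -p pics
python3 - <<'E'
from cell import sensors, read_camera
import cv2,json,pickle
s=sensors.observe(); print(s)
for n in ["scene","top","wrist"]:
    c=read_camera(n); pickle.dump(c,open(f'{n}0.pkl','wb'))
    cv2.imwrite(f'pics/{n}0.png',cv2.cvtColor(c['frame'],cv2.COLOR_RGB2BGR))
    print(n,c['fx'],c['fy'],c['cx'],c['cy'],c['extrinsics'],[k for k in c])
E
```

```text
{'time': 0.0, 'qpos': array([ 1.01797216e+00,  3.42683250e-01,  1.52501785e+00,  4.56256262e-05,
        1.27537624e+00, -1.45995951e-01]), 'qvel': array([-0.00174733, -0.00060672, -0.00028751,  0.0006982 , -0.00141679,
        0.00067617]), 'joint_efforts': array([ 1.46660997e-03, -4.31223929e+01, -2.44227755e+01,  7.19343452e-02,
        5.56252396e-02, -1.28746851e-04]), 'tool_pos': array([0.20748996, 0.48181467, 0.22036516]), 'tool_rot': array([-1.57225887e+00,  2.59153444e-04, -4.06841723e-01]), 'contact_force': array([0.08585833, 0.41515413, 0.19200873]), 'torque': array([0.05867268, 0.03524634, 0.03627178]), 'opening': 0.09174806284212117}
scene 526.3268796788268 526.3268796788268 277.3293454580109 207.25987627259389 [[-0.65587528  0.75479234 -0.01077687  0.31273856]
 [-0.594301   -0.50750876  0.62389196  0.24207162]
 [ 0.46543952  0.41560002  0.78143629 -1.78070622]
 [ 0.          0.          0.          1.        ]] ['frame', 'fx', 'fy', 'cx', 'cy', 'extrinsics']
top 387.4376349212244 387.4376349212244 286.9773766438906 206.0977393866775 [[-0.00136896 -0.99982877 -0.01845393  0.01876468]
 [ 0.98144323 -0.00488184  0.19169077 -0.5060865 ]
 [-0.19174804 -0.01784907  0.98128187 -1.36852656]
 [ 0.          0.          0.          1.        ]] ['frame', 'fx', 'fy', 'cx', 'cy', 'extrinsics']
wrist 334.3896663220794 334.3896663220794 275.00607355390997 207.2454325682788 [[ 0.39494292  0.91870386 -0.00181707 -0.52480878]
 [-0.88628583  0.38048441 -0.26406258  0.03399355]
 [-0.24190395  0.10590009  0.96450384 -0.39092124]
 [ 0.          0.          0.          1.        ]] ['frame', 'fx', 'fy', 'cx', 'cy', 'extrinsics']
```

View pics/scene0.png

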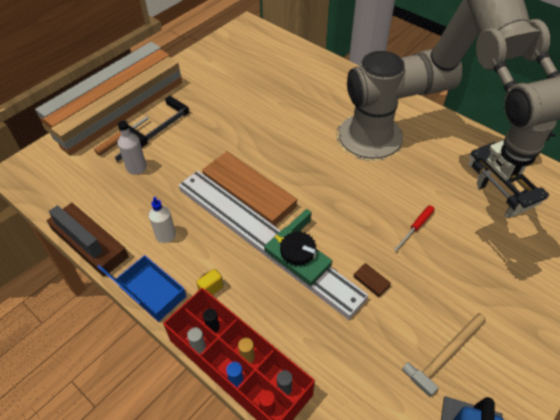

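View pics/top0.png

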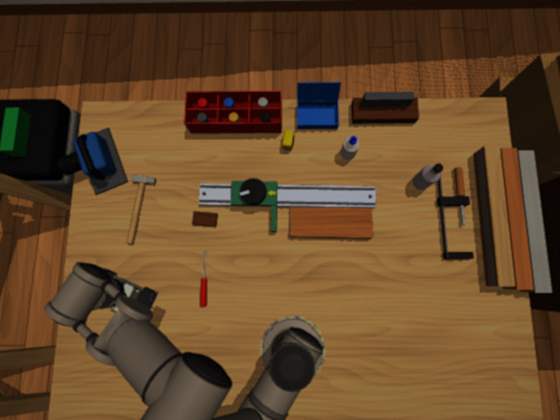

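View pics/wrist0.png

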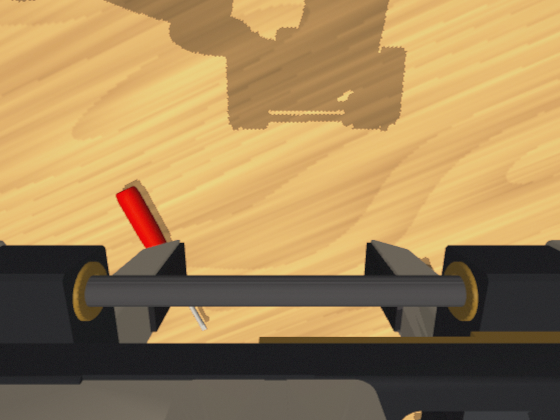

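```bash
cat > h.py <<'E'
import numpy as np,cv2,pickle
from scipy.spatial.transform import Rotation as Rr
def proj(c,P):
    P=np.atleast_2d(P); E=c['extrinsics']; p=P@E[:3,:3].T+E[:3,3]
    return np.c_[c['cx']+c['fx']*p[:,0]/-p[:,2], c['cy']+c['fy']*(-p[:,1])/-p[:,2]]
def back(c,u,v,z):
    E=c['extrinsics']; d=np.array([(u-c['cx'])/c['fx'],-(v-c['cy'])/c['fy'],-1.])
    R=E[:3,:3]; o=-R.T@E[:3,3]; d=R.T@d
    return o+d*(z-o[2])/d[2]
def crop(c,box,k,name):
    x0,y0,x1,y1=box; f=c['frame'][y0:y1,x0:x1]
    cv2.imwrite(name,cv2.cvtColor(cv2.resize(f,None,fx=k,fy=k,interpolation=cv2.INTER_CUBIC),cv2.COLOR_RGB2BGR))
E
python3 - <<'E'
from h import *
t=pickle.load(open('top0.pkl','rb'));s=pickle.load(open('scene0.pkl','rb'))
crop(t,(190,160,390,250),4,'pics/topz.png')
crop(s,(170,140,380,320),3.8,'pics/scz.png')
E
```

```text
(no output)
```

View pics/topz.png

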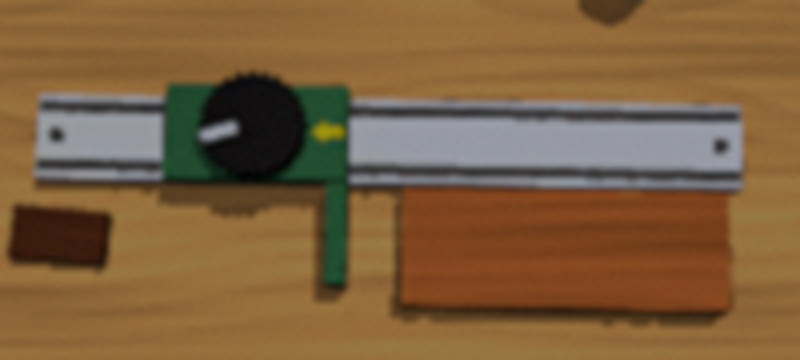

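View pics/scz.png

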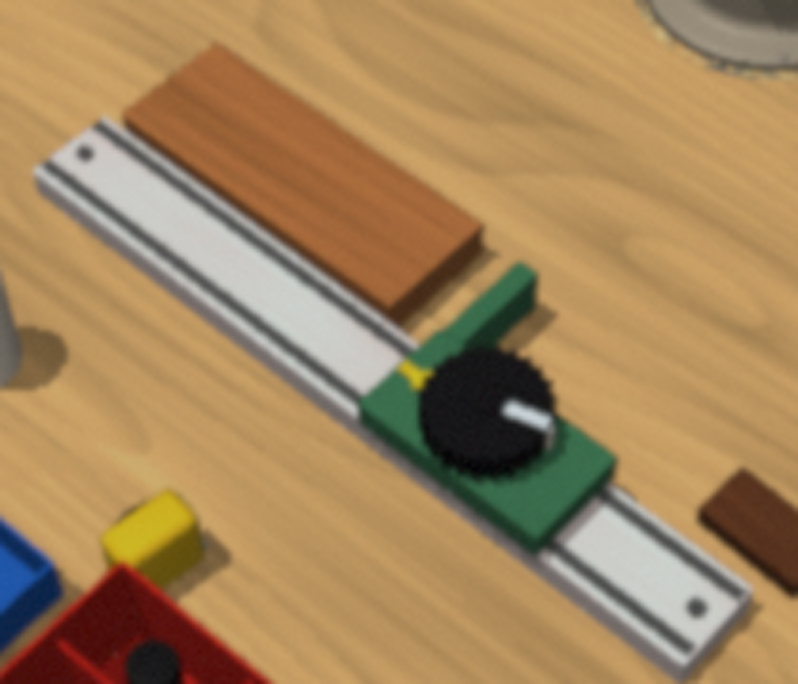

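Run:
```python
from h import *
t=pickle.load(open('top0.pkl','rb'));s=pickle.load(open('scene0.pkl','rb'))
T=lambda x,y,z:np.round(back(t,190+(x+.5)/4-.5,160+(y+.5)/4-.5,z),4)
S=lambda x,y,z:np.round(back(s,170+(x+.5)/3.8-.5,140+(y+.5)/3.8-.5,z),4)
print('wheel',T(253,125,.095),S(487,404,.095) )
print('holes',T(56,134,.03),T(720,146,.03),S(697,607,.03),S(85,153,.03))
print('mark',T(203,136,.095),S(551,424,.095),'ptr',T(310,131,.062),S(430,379,.062))
print('block +y',T(166,86,.061),T(164,179,.061),S(537,543,.061),S(614,463,.061))
print('block -y',T(348,86,.061),T(348,180,.061))
print('arm',T(345,288,.054),T(325,286,.054))
print('board end',T(401,192,.04),T(398,304,.04),S(390,308,.04),S(483,233,.04))
print('board far',T(727,196,.04),T(728,310,.04))
print('offcut',T(12,207,.022),T(108,212,.022),T(104,266,.022),T(12,260,.022))
print('rail',T(40,95,.03),T(742,107,.03),T(742,190,.03),T(36,180,.03))
```

```text
wheel [0.5532 0.1381 0.095 ] [0.557  0.1425 0.095 ]
holes [0.561 0.33  0.03 ] [ 0.5461 -0.2895  0.03  ] [0.5577 0.33   0.03  ] [ 0.5443 -0.2899  0.03  ]
mark [0.5434 0.1826 0.095 ] [0.5412 0.1866 0.095 ] ptr [0.5551 0.0894 0.062 ] [0.5491 0.0835 0.062 ]
block +y [0.5986 0.2226 0.061 ] [0.5112 0.2222 0.061 ] [0.6045 0.2267 0.061 ] [0.5194 0.2273 0.061 ]
block -y [0.5976 0.0549 0.061 ] [0.5095 0.0546 0.061 ]
arm [0.4117 0.0572 0.054 ] [0.4136 0.0752 0.054 ]
board end [0.5021 0.0067 0.04  ] [0.3987 0.0097 0.04  ] [0.5074 0.0079 0.04  ] [0.4055 0.0146 0.04  ]
board far [ 0.497  -0.2919  0.04  ] [ 0.3922 -0.2883  0.04  ]
offcut [0.4931 0.3704 0.022 ] [0.4879 0.2802 0.022 ] [0.4371 0.2822 0.022 ] [0.4431 0.3681 0.022 ]
rail [0.5988 0.3466 0.03  ] [ 0.5832 -0.3115  0.03  ] [ 0.5044 -0.3079  0.03  ] [0.5171 0.347  0.03  ]
```

Call:
send_rows(
  motion=[
    [[0.045, 0, -0.01, -7], [0.09, 0, -0.02, -14], [0.135, 0, -0.03, -22], [0.18, 0.01, -0.04, -22], [0.225, 0.02, -0.05, -22], [0.27, 0.03, -0.06, -22], [0.315, 0.03, -0.07, -22], [0.36, 0.03, -0.08, -22]],
  ],
  gripper=0,
  grip_force=20,
)

```text
time: 0.95
tool_pos: [0.5075, 0.2645, 0.1899]
tool_rot: [-1.572, 0.002, -0.023]
contact_force: [-0.4, 1.5, 0.7]
opening: 0.0324
```

Call:
send_rows(
  motion=[
    [[0.02, 0, 0, 0], [0.02, 0, 0, 0]],
  ],
)

```text
time: 1.15
tool_pos: [0.5299, 0.2624, 0.1889]
tool_rot: [-1.572, 0.002, -0.026]
contact_force: [0.3, -0.7, 0.7]
opening: 0.0163
```

Call:
send_rows(
  motion=[
    [[0.02, 0, -0.02, 0], [0.03, 0.02, -0.035, 0], [0.03, 0.04, -0.035, 0], [0.03, 0.06, -0.035, 0], [0.03, 0.06, -0.035, 0]],
  ],
)

```text
time: 1.65
tool_pos: [0.556, 0.2265, 0.126]
tool_rot: [-1.574, 0.008, -0.026]
contact_force: [-1.0, 0.1, 0.5]
opening: 0.0007
```

Run:
```python
from h import *
from cell import sensors, read_camera
for n in ["top","wrist","scene"]:
    c=read_camera(n); pickle.dump(c,open(f'{n}1.pkl','wb'))
    crop(c,{'wrist':(0,0,560,420),'top':(190,160,390,250),'scene':(170,140,380,320)}[n],{'wrist':1.4,'top':4,'scene':3.3}[n],f'pics/{n}1.png')
s=sensors.observe();print(s['tool_pos'],s['tool_rot'],s['contact_force'],s['opening'])
```

```text
[0.5587679  0.22720854 0.12995612] [-1.57203256e+00  8.39984505e-04 -2.55543267e-02] [-0.20255137 -0.00440134  0.57095384] 0.00043458003891579084
```

View pics/wrist1.png

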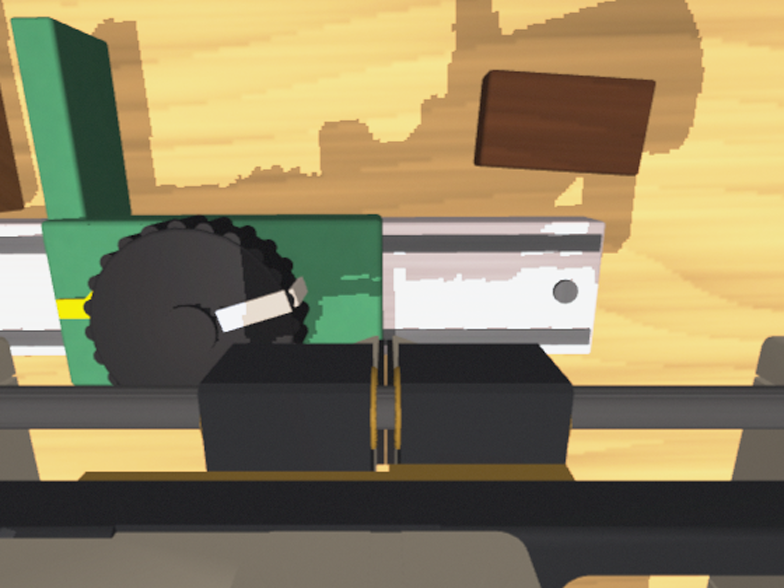

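View pics/scene1.png

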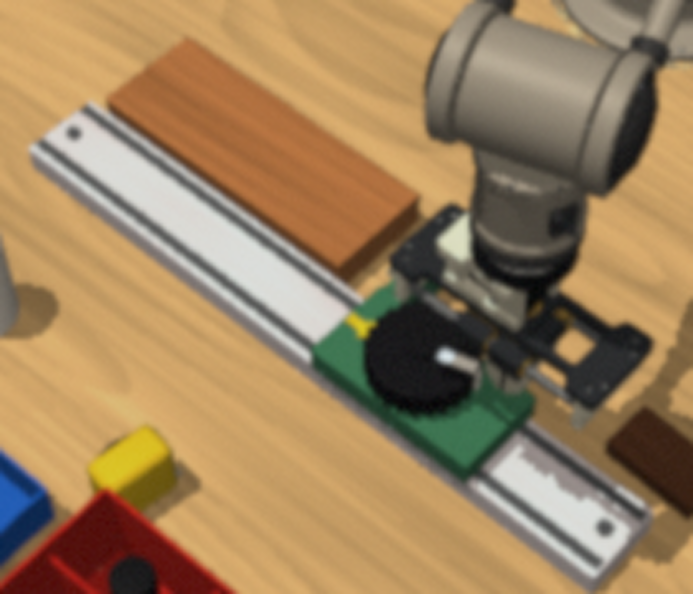

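View pics/top1.png

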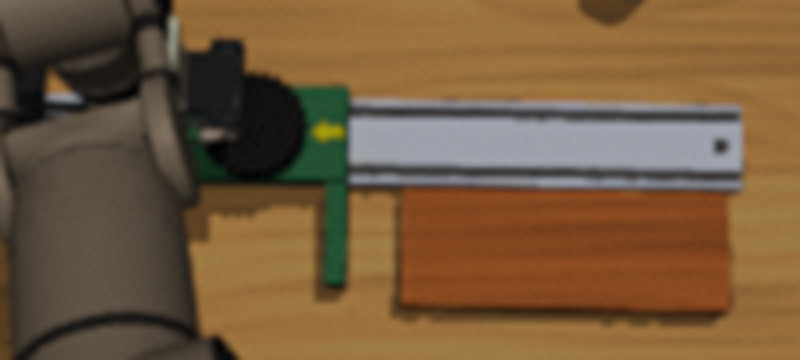

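Call:
send_rows(
  motion=[
    [[0, 0.015, 0, 0], [0, 0.033, 0, 0], [0, 0.033, -0.005, 0], [0, 0.033, -0.01, 0], [0, 0.033, -0.01, 0]],
  ],
)

```text
time: 2.3
tool_pos: [0.5593, 0.2167, 0.0985]
tool_rot: [-1.572, -0.001, -0.026]
contact_force: [-0.2, -1.0, 0.7]
opening: 0.0003
```

```bash
cat > look.py <<'E'
import sys
from h import *
from cell import sensors, read_camera
k=sys.argv[1]
B={'wrist':((0,0,560,420),1.4),'top':((190,160,390,250),4),'scene':((220,190,340,290),6)}
for n in sys.argv[2:]:
    c=read_camera(n); pickle.dump(c,open(f'{n}{k}.pkl','wb'))
    crop(c,B[n][0],B[n][1],f'pics/{n}{k}.png')
s=sensors.observe();print(s['time'],s['tool_pos'],s['tool_rot'],s['contact_force'],s['opening'])
E
python3 look.py 2 scene wrist
```

```text
2.4 [0.55915251 0.21711252 0.09823082] [-1.57142566e+00 -1.12136461e-03 -2.60298571e-02] [0.43557438 0.17673995 0.08737648] 0.0006163996786069874
```

View pics/scene2.png

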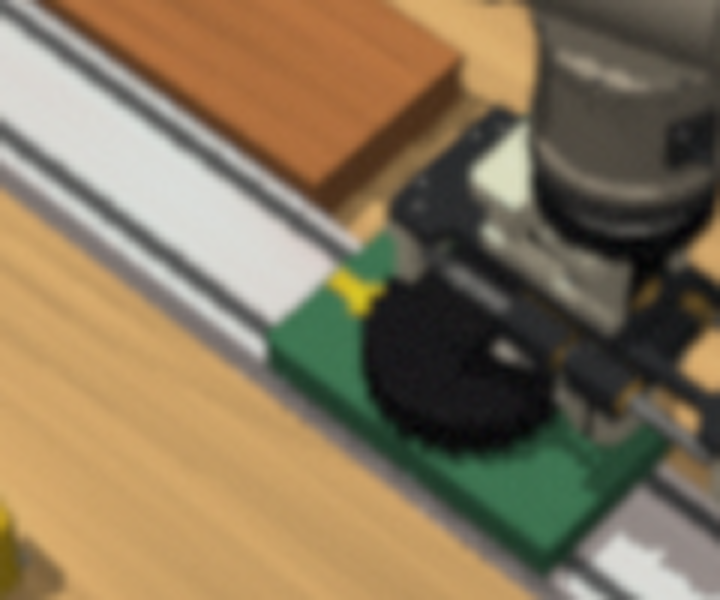

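View pics/wrist2.png

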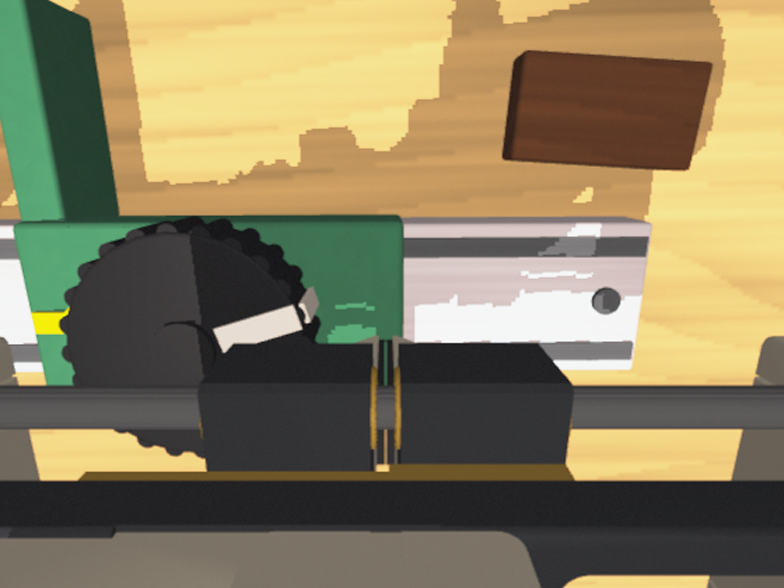

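Call:
send_rows(
  motion=[
    [[0, 0, -0.004, 0], [0, 0, -0.008, 0], [0, 0, -0.01, 0], [0, 0, -0.01, 0]],
  ],
)

```text
time: 2.8
tool_pos: [0.5589, 0.2067, 0.0983]
tool_rot: [-1.572, -0.001, -0.027]
contact_force: [-0.1, 1.0, -0.6]
opening: 0.0002
```

Call:
send_rows(
  motion=[
    [[0, 0, -0.003, 0], [0, 0, -0.006, 0], [0, 0, -0.006, 0]],
  ],
)

```text
time: 3.1
tool_pos: [0.5588, 0.2003, 0.0982]
tool_rot: [-1.572, -0.001, -0.027]
contact_force: [0.0, -0.9, 0.0]
opening: 0.0002
```

Call:
send_rows(
  motion=[
    [[0, 0, -0.002, 0], [0, 0, -0.004, 0], [0, 0, -0.004, 0]],
  ],
)

```text
time: 3.4
tool_pos: [0.5587, 0.1961, 0.0983]
tool_rot: [-1.572, -0.001, -0.027]
contact_force: [-0.8, -1.3, 0.3]
opening: 0.0006
```

```bash
python3 look.py 3 wrist scene
```

```text
3.5 [0.5586621  0.19625309 0.09826721] [-1.57160451e+00 -9.57000313e-04 -2.70142234e-02] [-0.21809563 -0.38749801  0.06762776] 3.685392378761481e-05
```

View pics/scene3.png

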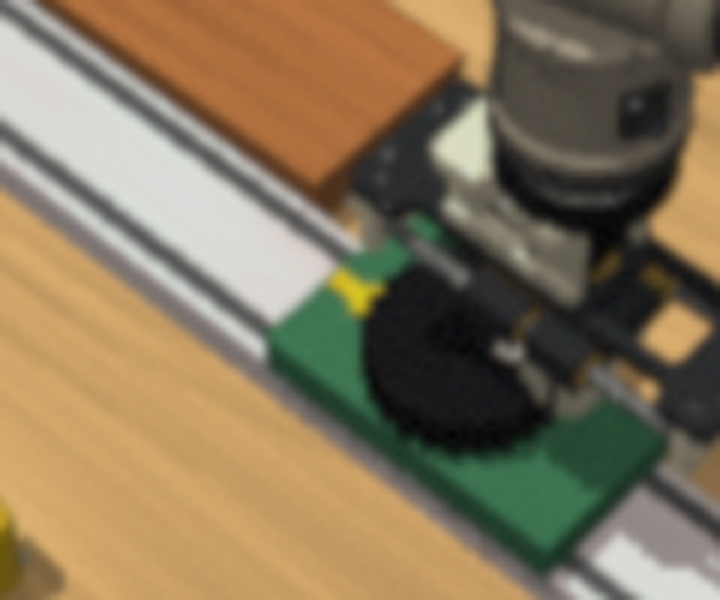

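Call:
send_rows(
  motion=[
    [[0, 0, -0.001, 0], [0, 0, -0.003, 0], [0, 0, -0.003, 0]],
  ],
)

```text
time: 3.8
tool_pos: [0.5586, 0.193, 0.0983]
tool_rot: [-1.572, -0.001, -0.027]
contact_force: [-0.1, 0.8, 0.6]
opening: 0.0006
```

Call:
send_rows(
  motion=[
    [[0, 0, -0.001, 0], [0, 0, -0.002, 0], [0, 0, -0.002, 0]],
  ],
)

```text
time: 4.1
tool_pos: [0.5585, 0.1909, 0.0982]
tool_rot: [-1.572, -0.001, -0.027]
contact_force: [0.2, 0.4, 0.9]
opening: 0.0005
```

```bash
python3 look.py 4 wrist scene
python3 - <<'E'
from h import *
c=pickle.load(open('wrist4.pkl','rb'));crop(c,(150,180,350,330),4,'pics/w4z.png')
import numpy as np
# predicted projections in wrist and scene cams
s=pickle.load(open('scene4.pkl','rb'))
print('tip',proj(c,[[.5585,.191,.0735]]),proj(s,[[.5585,.191,.0735]]))
E
```

```text
4.2 [0.5585422  0.19102147 0.09826632] [-1.57165114e+00 -9.22198848e-04 -2.72354985e-02] [ 0.25380393  0.49235558 -0.40276195] 7.511819985678568e-05
tip [[274.44340392 237.20737444]] [[311.48322396 260.85448079]]
```

View pics/w4z.png

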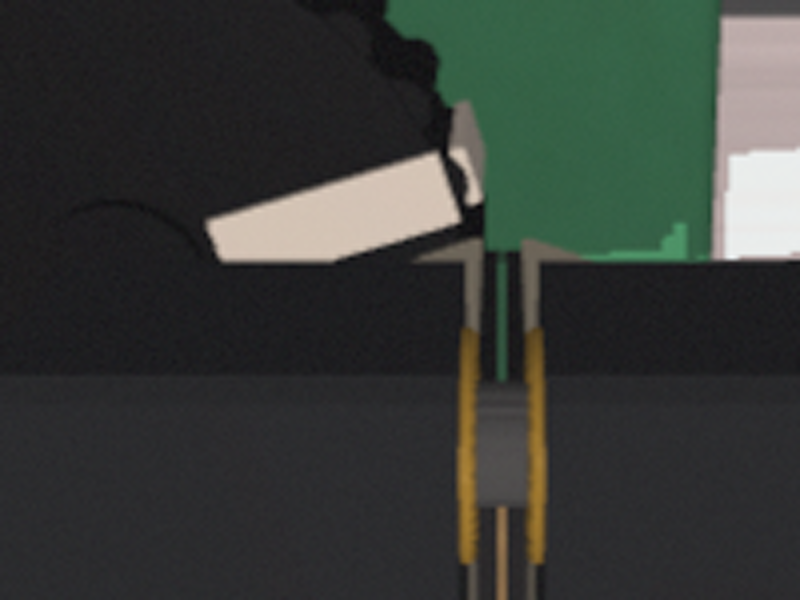

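View pics/scene4.png

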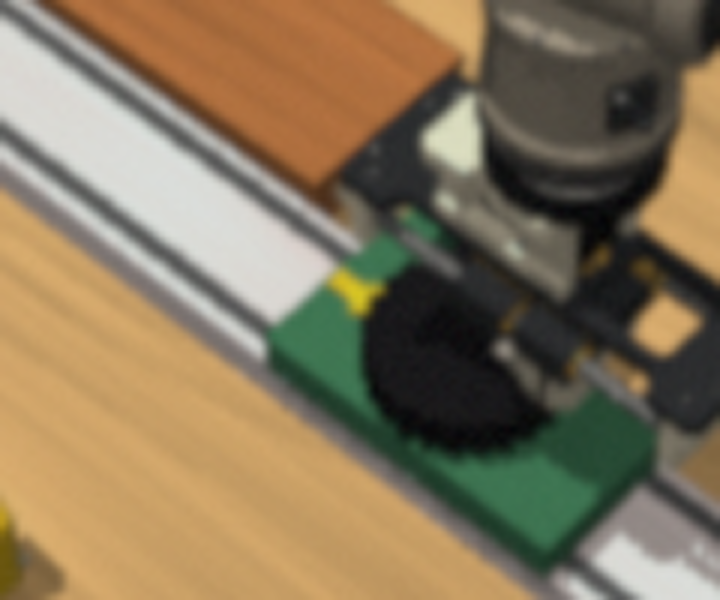

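Call:
send_rows(
  motion=[
    [[0, 0, -0.001, 0], [0, 0, -0.003, 0], [0, 0, -0.003, 0]],
  ],
)

```text
time: 4.5
tool_pos: [0.5584, 0.1878, 0.0983]
tool_rot: [-1.572, -0.001, -0.027]
contact_force: [-0.0, -0.2, -0.1]
opening: 0.0006
```

Call:
send_rows(
  motion=[
    [[0, 0, -0.001, 0], [0, 0, -0.002, 0], [0, 0, -0.002, 0]],
  ],
)

```text
time: 4.8
tool_pos: [0.5584, 0.1856, 0.0983]
tool_rot: [-1.572, -0.001, -0.028]
contact_force: [-0.3, 0.8, -0.2]
opening: 0.0007
```

```bash
python3 look.py 5 wrist
python3 - <<'E'
from h import *
for k in ('1','5'):
    c=pickle.load(open(f'wrist{k}.pkl','rb'))
    im=cv2.cvtColor(cv2.resize(c['frame'],None,fx=1.4,fy=1.4),cv2.COLOR_RGB2BGR)
    a=np.linspace(0,2*np.pi,73)
    for (cx,cy),col in (((.555,.140),(0,0,255)),((.555,.136),(0,255,0))):
        p=proj(c,np.c_[cx+.0485*np.cos(a),cy+.0485*np.sin(a),.095+0*a])*1.4
        cv2.polylines(im,[p.astype(np.int32)],True,col,1)
    cv2.imwrite(f'pics/wo{k}.png',im)
E
```

```text
4.85 [0.55841509 0.18569482 0.09829719] [-1.57173877e+00 -9.31792863e-04 -2.75204205e-02] [-0.01947412 -0.20397841 -0.4218062 ] 0.00021934571612964554
```

View pics/wo1.png

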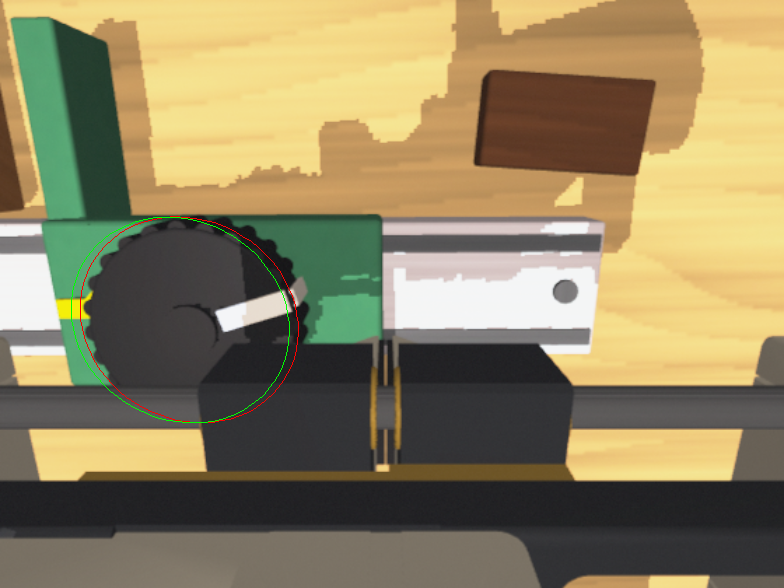

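View pics/wo5.png

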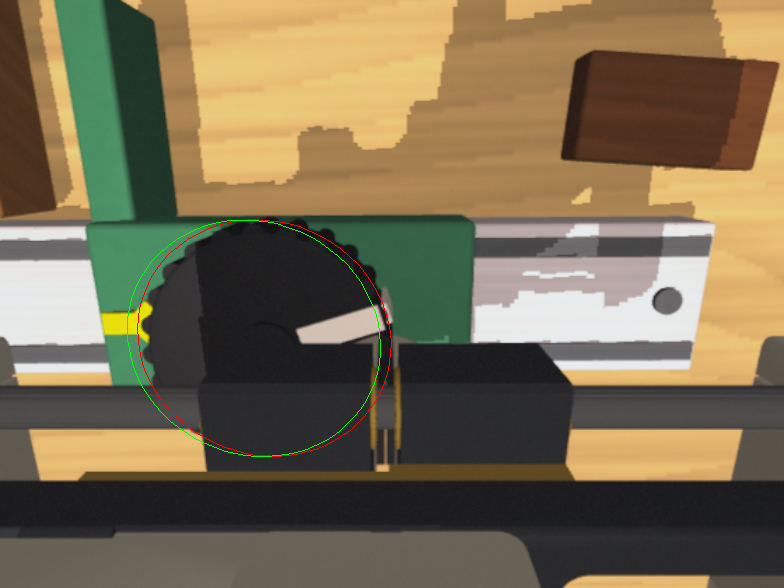

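Run:
```python
from h import *
for k,u in (('1',[(381,217),(300,300),(88,320),(90,308)]),('5',[(474,218),(386,318),(143,320),(152,322)])):
    c=pickle.load(open(f'wrist{k}.pkl','rb'))
    print([np.round(back(c,x/1.4,y/1.4,z),4) for (x,y),z in zip(u,[.061,.095,.095,.062])])
c=pickle.load(open('wrist5.pkl','rb'))
E=c['extrinsics'];print('cam',-E[:3,:3].T@E[:3,3])
crop(c,(200,180,350,290),5,'pics/w5z.png')
for z in (.073,.085,.1,.12,.14): print(z,proj(c,[[.558,.1857,z],[.548,.1857,z],[.568,.1857,z]]).round(1).tolist())
```

```text
[array([0.5123, 0.2263, 0.061 ]), array([0.5441, 0.1901, 0.095 ]), array([0.5511, 0.0949, 0.095 ]), array([0.5552, 0.0747, 0.062 ])]
[array([0.512 , 0.2254, 0.061 ]), array([0.5447, 0.1868, 0.095 ]), array([0.5431, 0.0948, 0.095 ]), array([0.555 , 0.0804, 0.062 ])]
cam [0.48769303 0.18822354 0.2628407 ]
0.073 [[274.4, 236.3], [273.9, 220.5], [274.9, 251.7]]
0.085 [[274.3, 243.7], [273.9, 227.0], [274.8, 259.9]]
0.1 [[274.2, 254.3], [273.7, 236.4], [274.8, 271.6]]
0.12 [[274.1, 271.4], [273.5, 251.5], [274.7, 290.6]]
0.14 [[273.9, 293.3], [273.2, 271.1], [274.5, 314.8]]
```

View pics/w5z.png

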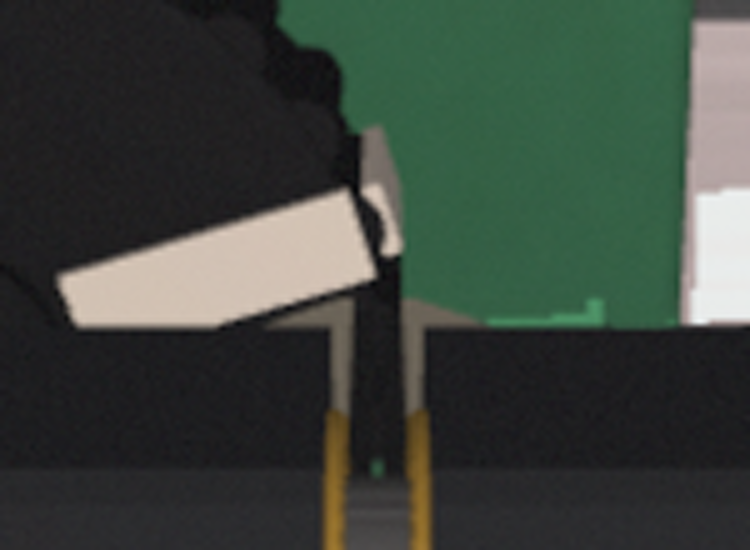

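Run:
```python
from h import *
c=pickle.load(open('wrist0.pkl','rb'))
p=np.array([.20749,.48181,.22037]);R=Rr.from_euler('xyz',[-1.57226,.00026,-.40684]).as_matrix()
im=c['frame'].copy()
k=3; im=cv2.resize(im[200:400,60:500],None,fx=1.8,fy=1.8)
for yy,col in ((.025,(255,0,0)),(.006,(0,255,0)),(-.041,(0,0,255))):
  for xx in(-.0095,.0095):
    for zz in (-.065,-.046,.046,.065):
        q=proj(c,p+R@[xx,yy,zz])[0]; q=(q-[60,200])*1.8
        cv2.circle(im,tuple(int(v) for v in q),3,col,-1)
cv2.imwrite('pics/f0.png',cv2.cvtColor(im,cv2.COLOR_RGB2BGR))
s=pickle.load(open('scene0.pkl','rb'));crop(s,(460,120,560,230),6,'pics/sf0.png')
```

```text
(no output)
```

View pics/f0.png

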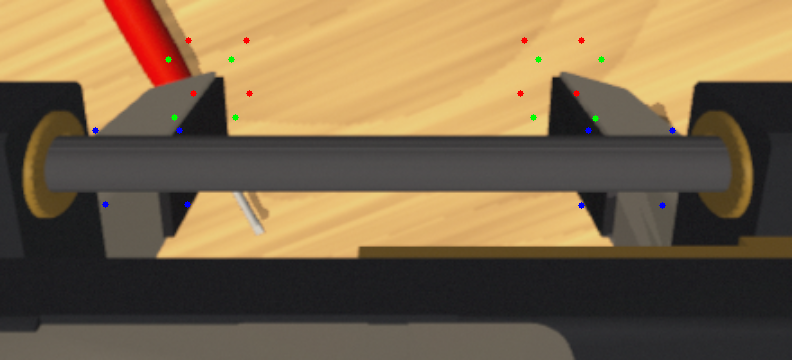

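View pics/sf0.png

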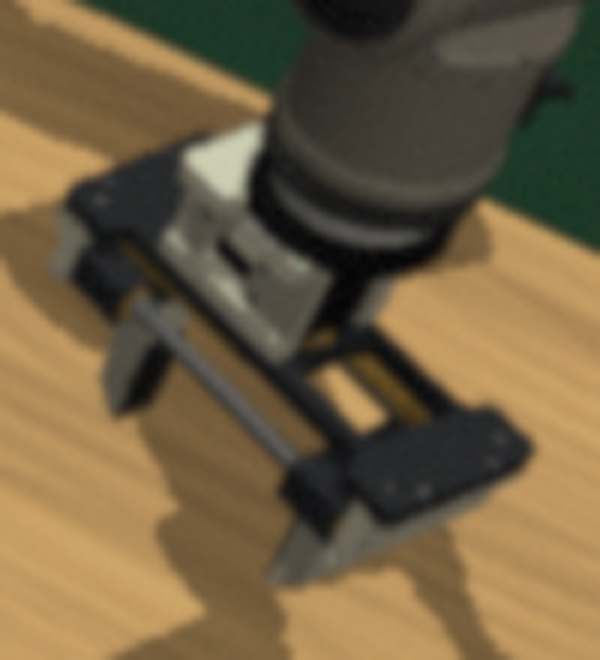

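Run:
```python
from h import *
from scipy.optimize import least_squares
p=np.array([.20749,.48181,.22037]);R=Rr.from_euler('xyz',[-1.57226,.00026,-.40684]).as_matrix()
w=pickle.load(open('wrist0.pkl','rb'));s=pickle.load(open('scene0.pkl','rb'))
px=lambda x,y:((x)/1.8+60,(y)/1.8+200)
obsL=np.array(px(222,75));obsR=np.array(px(553,78))
obsL2=np.array(px(172,236));obsR2=np.array(px(605,236))
for a,b in((obsL,obsR),(obsL2,obsR2)):
  f=lambda q:np.r_[proj(w,p+R@[q[0],q[1],-.0459+q[2]])[0]-a,proj(w,p+R@[q[0],q[1],.0459+q[2]])[0]-b]
  r=least_squares(f,[0,0,0]);print(r.x,r.fun)
# scene predicted
for y in (-.04,-.02,.0,.006,.025):
  for z in (-.046,.046): print(y,z,(proj(s,p+R@[0,y,z])[0]-[460,120])*6)
```

```text
[-0.00972305 -0.00833807  0.00075075] [-6.82017742e-04  7.49718342e-01  6.81983874e-04 -7.49668626e-01]
[ 0.00849796 -0.05410386  0.00096171] [ 1.06664625e-04 -1.13269437e-01 -1.06654782e-04  1.13259592e-01]
-0.04 -0.046 [155.14862355 356.91875729]
-0.04 0.046 [307.40728451 512.6441824 ]
-0.02 -0.046 [140.83618807 388.64404158]
-0.02 0.046 [290.63362022 543.74875578]
0.0 -0.046 [126.8585775  419.62714503]
0.0 0.046 [274.26821515 574.09626568]
0.006 -0.046 [122.7288348  428.78123074]
0.006 0.046 [269.43598397 583.05700836]
0.025 -0.046 [109.83977038 457.35143696]
0.025 0.046 [254.36320657 611.00750878]
```

Call:
send_rows(
  motion=[
    [[0, 0, 0.008, 0], [0, 0, 0.016, 0], [0, 0, 0.022, 0], [0, 0.006, 0.022, 0], [0, 0.012, 0.022, 0], [0, 0.012, 0.022, 0]],
  ],
)

```text
time: 5.45
tool_pos: [0.5582, 0.2074, 0.0848]
tool_rot: [-1.572, 0.002, -0.027]
contact_force: [-1.1, 0.1, -0.2]
opening: 0.0005
```

Call:
send_rows(
  motion=[
    [[0, 0.005, 0, 0], [0, 0.01, 0, 0], [0, 0.01, 0, 0]],
  ],
)

```text
time: 5.75
tool_pos: [0.5576, 0.2071, 0.0739]
tool_rot: [-1.573, 0.003, -0.028]
contact_force: [-0.4, -0.5, 0.5]
opening: 0.0008
```

```bash
python3 look.py 6 wrist scene
```

```text
5.85 [0.5581053  0.20728421 0.07466672] [-1.57254839  0.00188685 -0.0276089 ] [-0.4031978  -0.45648498  0.52641089] 0.00045876110989652745
```

View pics/scene6.png

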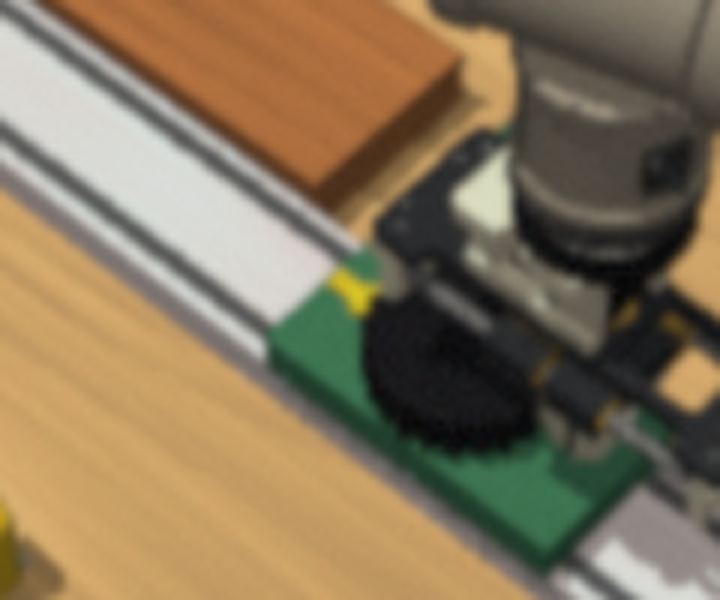

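View pics/wrist6.png

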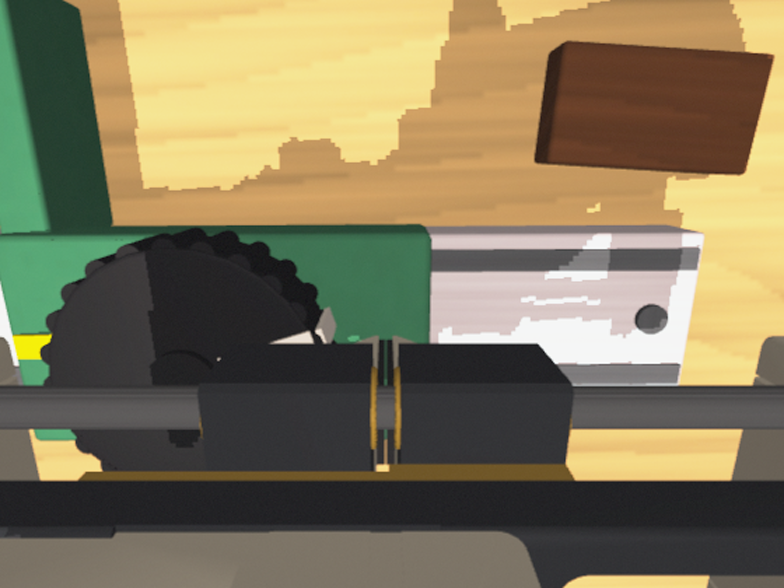

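Run:
```python
from h import *
s=pickle.load(open('scene6.pkl','rb'))
for dz in (.01,0,-.01,-.025):
  print(dz,((proj(s,[[.5581,.2073,.0747+dz],[.5676,.2073,.0747+dz],[.5581,.2173,.0747+dz]])-[220,190])*6).round().tolist())
```

```text
0.01 [[580.0, 431.0], [566.0, 445.0], [598.0, 444.0]]
0 [[579.0, 444.0], [565.0, 458.0], [597.0, 456.0]]
-0.01 [[578.0, 456.0], [564.0, 470.0], [596.0, 469.0]]
-0.025 [[576.0, 474.0], [563.0, 488.0], [594.0, 487.0]]
```

Call:
send_rows(
  motion=[
    [[0, 0, -0.004, 0], [0, 0, -0.008, 0], [0, 0, -0.01, 0], [0, 0, -0.01, 0]],
  ],
)

```text
time: 6.25
tool_pos: [0.5584, 0.2018, 0.0756]
tool_rot: [-1.565, -0.001, -0.028]
contact_force: [1.0, 19.3, -0.5]
opening: 0.0004
```

```bash
cat > plan.py <<'E'
import sys
from h import *
from cell import sensors
# usage: plan.py L0 step n d [cx cy]
L0,step,n,d=[float(a) for a in sys.argv[1:5]]
C=np.array([float(sys.argv[5]),float(sys.argv[6])]) if len(sys.argv)>6 else np.array([.5555,.1395])
hx,hz=.0095,.0138
yaw=-.0227; A=np.array([[np.cos(yaw),-np.sin(yaw)],[np.sin(yaw),np.cos(yaw)]])
r=.0485-d
q=np.pi/2*.0485
# segments from +y side mid, anticlockwise
def pos(L):
    segs=[('f',hx),('a',q),('f',2*hz),('a',q),('f',2*hx),('a',q),('f',2*hz),('a',q),('f',hx)]
    L=L%(sum(s[1] for s in segs))
    th=np.pi/2; start=True
    for i,(t,l) in enumerate(segs):
        k=i//2 # side index 0:+y 1:-x 2:-y 3:+x 4:+y
        nrm=np.array([np.cos(np.pi/2*(k+1)),np.sin(np.pi/2*(k+1))]); tan=np.array([-nrm[1],nrm[0]])
        hn=[hz,hx,hz,hx,hz][k]; ht=[hx,hz,hx,hz,hx][k]
        if L<=l or i==len(segs)-1:
            if t=='f':
                off=L if i==0 else L-ht
                return nrm*(r+hn)+tan*off, np.degrees(np.pi/2*(k+1))
            a=np.pi/2*(k+1)+L/.0485
            return r*np.array([np.cos(a),np.sin(a)])+nrm*hn+tan*ht, np.degrees(a)
        L-=l
if __name__=='__main__':
    s=sensors.observe(); p=s['tool_pos'];R=Rr.from_euler('xyz',s['tool_rot']).as_matrix()
    print(s['time'],p.round(4),s['contact_force'].round(1))
    rows=[]
    for i in range(1,int(n)+1):
        w,a=pos(L0+step*i); w=C+A@w
        t=R.T@(np.r_[w,.0755]-p); rows.append([round(float(v),4) for v in t]+[0])
    print(rows); print('L end',L0+step*n,'contact angle',a)
E
python3 plan.py 0 .006 8 .0015; python3 look.py 7 wrist
```

```text
6.25 [0.5584 0.2018 0.0756] [ 1.  19.3 -0.5]
[[-0.0075, 0.0001, -0.0016, 0], [-0.0134, 0.0001, -0.0017, 0], [-0.0192, 0.0001, -0.0024, 0], [-0.0248, 0.0001, -0.0038, 0], [-0.0302, 0.0001, -0.0059, 0], [-0.0353, 0.0001, -0.0086, 0], [-0.0401, 0.0, -0.0119, 0], [-0.0444, -0.0, -0.0159, 0]]
L end 0.048 contact angle 135.48221672687978
6.3 [0.55835133 0.20179829 0.07563413] [-1.56481954e+00 -9.07018278e-04 -2.79693139e-02] [ 1.0525227  18.79249077 -0.18379535] 0.00036707957559375563
```

View pics/wrist7.png

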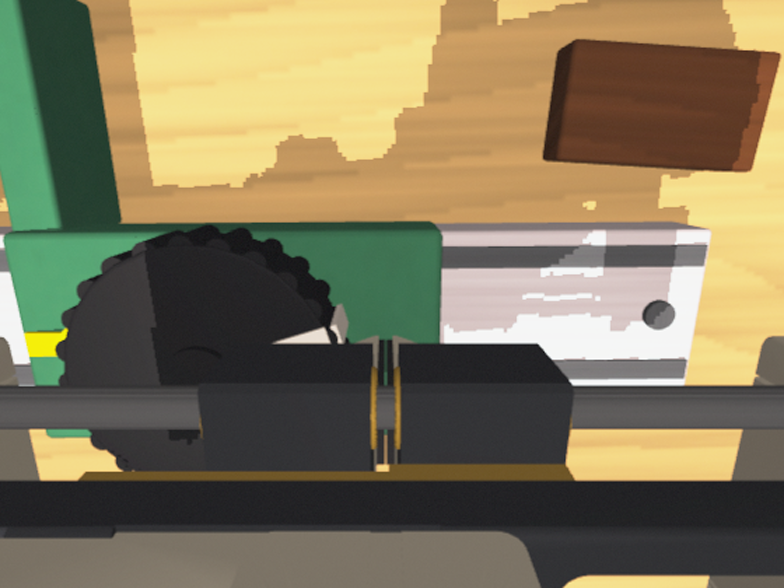

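Call:
send_rows(
  motion=[
    [[-0.0075, 0, -0.0015, 0], [-0.0135, 0, -0.0017, 0], [-0.019, 0, -0.0024, 0], [-0.025, 0, -0.0038, 0]],
  ],
)

```text
time: 6.7
tool_pos: [0.5337, 0.1991, 0.0764]
tool_rot: [-1.564, -0.003, -0.028]
contact_force: [0.6, 3.8, 3.2]
opening: 0.0005
```

```bash
python3 look.py 8 wrist;python3 plan.py 0.024 .006 8 .0015
```

```text
6.75 [0.53251794 0.19865471 0.07618451] [-1.56449749e+00 -1.45462902e-03 -2.78553266e-02] [0.47127113 2.97087834 3.66279612] 0.0006012197619350644
6.75 [0.5325 0.1987 0.0762] [0.5 3.  3.7]
[[-0.0045, 0.0007, -0.002, 0], [-0.0096, 0.0006, -0.0047, 0], [-0.0143, 0.0006, -0.0081, 0], [-0.0186, 0.0006, -0.012, 0], [-0.0224, 0.0005, -0.0164, 0], [-0.0256, 0.0005, -0.0212, 0], [-0.0282, 0.0005, -0.0264, 0], [-0.0302, 0.0004, -0.0319, 0]]
L end 0.07200000000000001 contact angle 163.8347674137659
```

View pics/wrist8.png

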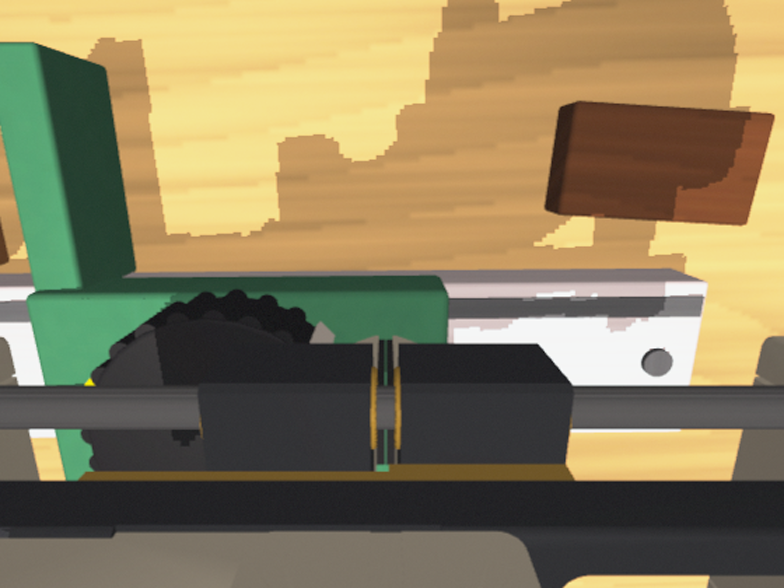

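```bash
python3 look.py 9 scene
python3 - <<'E'
from h import *
for k,u in ((7,(343,315)),(8,(322,328))):
    c=pickle.load(open(f'wrist{k}.pkl','rb')); b=back(c,u[0]/1.4,u[1]/1.4,.085); print(b, np.degrees(np.arctan2(b[1]-.1395,b[0]-.5555)))
E
```

```text
6.8 [0.53271569 0.19864239 0.07612369] [-1.56460668e+00 -9.39175665e-04 -2.79890108e-02] [-3.0972852   3.30550358  4.3734072 ] 0.0004403720408944701
[0.53883461 0.18808422 0.085     ] 108.9330270883083
[0.51903712 0.17762288 0.085     ] 133.72502597016555
```

View pics/scene9.png

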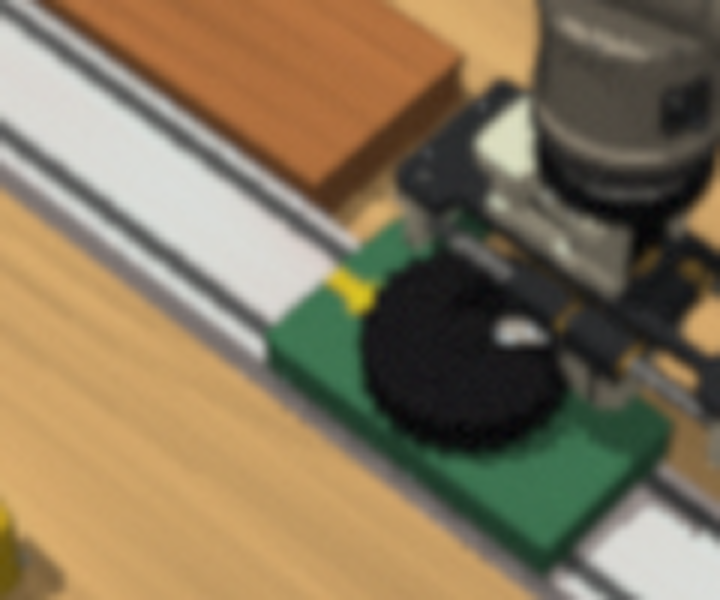

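Call:
send_rows(
  motion=[
    [[-0.0045, 0.0005, -0.002, 0], [-0.0096, 0.0005, -0.0047, 0], [-0.0143, 0.0005, -0.0081, 0], [-0.0186, 0.0005, -0.012, 0], [-0.0224, 0.0005, -0.0164, 0], [-0.0256, 0.0005, -0.0212, 0], [-0.0282, 0.0005, -0.0264, 0], [-0.0302, 0.0005, -0.0319, 0]],
  ],
)

```text
time: 7.6
tool_pos: [0.5009, 0.167, 0.0752]
tool_rot: [-1.565, 0.0, -0.028]
contact_force: [-1.6, 3.3, -0.3]
opening: 0.0004
```

```bash
python3 plan.py 0.072 .007 8 .0015;python3 look.py 10 scene wrist
```

```text
7.6 [0.5009 0.167  0.0752] [-1.6  3.3 -0.3]
[[-0.0008, -0.0004, -0.006, 0], [-0.0012, -0.0004, -0.0127, 0], [-0.0012, -0.0005, -0.0197, 0], [-0.0011, -0.0005, -0.0267, 0], [-0.0011, -0.0005, -0.0337, 0], [-0.001, -0.0006, -0.0407, 0], [-0.0004, -0.0006, -0.0475, 0], [0.0012, -0.0007, -0.054, 0]]
L end 0.128 contact angle 197.3852857265811
7.7 [0.50076163 0.1664258  0.07511428] [-1.56569767e+00  9.35397607e-04 -2.85980467e-02] [-4.73131416 -0.73909704  1.36911805] 0.0005663764019775182
```

View pics/scene10.png

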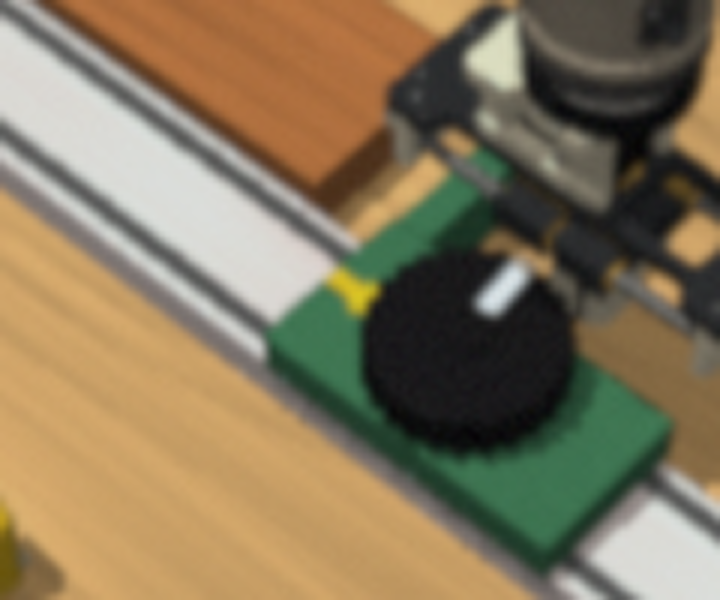

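View pics/wrist10.png

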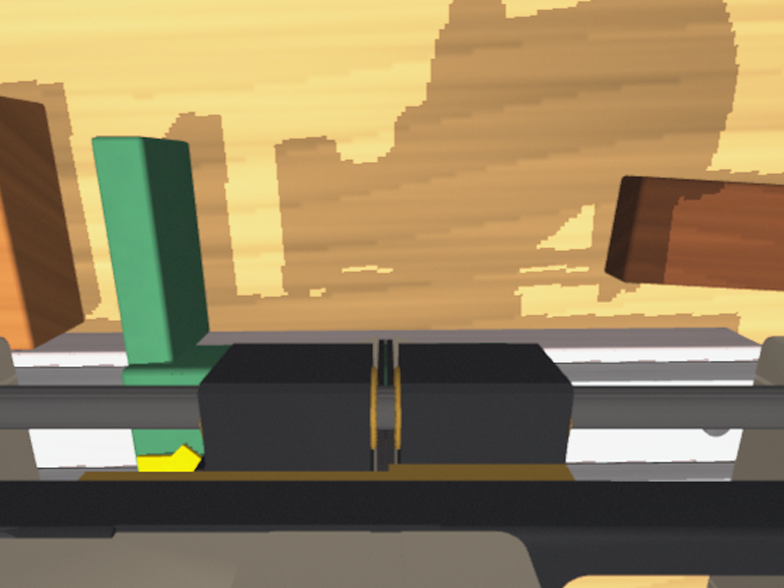

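```bash
cat > ang.py <<'E'
from h import *
from cell import read_camera
def ang(c,C=(.5555,.1395)):
    a=np.radians(np.arange(0,360,1.0)); g=c['frame'].astype(np.float32)
    tot=np.zeros(360)
    for r in np.arange(.022,.042,.002):
        p=proj(c,np.c_[C[0]+r*np.cos(a),C[1]+r*np.sin(a),.0955+0*a]).astype(np.float32)
        m=cv2.remap(g,p[:,0:1],p[:,1:2],cv2.INTER_LINEAR)[:,0]
        tot+=np.where(m.min(1)>90,m.min(1),0)
    # white region clustered
    z=(tot*np.exp(1j*a)).sum(); 
    pk=np.degrees(a[tot.argmax()])
    w=np.abs((np.degrees(a)-pk+180)%360-180)<40
    z=(tot*w*np.exp(1j*a)).sum()
    md=np.degrees(np.angle(z))
    return ((md+91.3)%360), tot.max(), np.abs(z)/tot.sum()
if __name__=='__main__':
    import pickle
    c=read_camera('scene'); print('mark deg past pointer, score',ang(c))
E
python3 - <<'E'
from ang import *
for k in (0,10): print(ang(pickle.load(open(f'scene{k}.pkl','rb'))))
E
python3 plan.py 0.072 .007 8 .0015
```

```text
(np.float64(198.47305265000807), np.float64(2119.0546875), np.float64(0.990673285638882))
(np.float64(276.27582219737786), np.float64(2260.912109375), np.float64(0.9910079032226881))
7.7 [0.5008 0.1664 0.0751] [-4.7 -0.7  1.4]
[[-0.0007, -0.0004, -0.0054, 0], [-0.0011, -0.0004, -0.0122, 0], [-0.0011, -0.0005, -0.0192, 0], [-0.001, -0.0005, -0.0262, 0], [-0.001, -0.0006, -0.0332, 0], [-0.0009, -0.0006, -0.0402, 0], [-0.0003, -0.0006, -0.0469, 0], [0.0013, -0.0007, -0.0535, 0]]
L end 0.128 contact angle 197.3852857265811
```

Call:
send_rows(
  motion=[
    [[-0.0005, -0.0004, -0.0054, 0], [-0.0008, -0.0004, -0.0122, 0], [-0.0008, -0.0005, -0.0192, 0], [-0.0008, -0.0005, -0.0262, 0], [-0.0008, -0.0005, -0.0332, 0], [-0.0007, -0.0006, -0.0402, 0], [0, -0.0006, -0.0469, 0], [0.0015, -0.0006, -0.0535, 0]],
  ],
)

```text
time: 8.5
tool_pos: [0.5004, 0.1123, 0.0752]
tool_rot: [-1.566, 0.002, -0.028]
contact_force: [-2.4, 1.5, 0.3]
opening: 0.0008
```

```bash
python3 ang.py; python3 plan.py 0.128 .007 8 .0018
```

```text
mark deg past pointer, score (np.float64(339.36263777326855), np.float64(2328.4619140625), np.float64(0.9908001964327944))
8.55 [0.5008 0.1114 0.0752] [-3.7 -2.   0.1]
[[0.0025, -0.0003, -0.0047, 0], [0.0059, -0.0003, -0.0105, 0], [0.0101, -0.0003, -0.0158, 0], [0.015, -0.0004, -0.0204, 0], [0.0205, -0.0004, -0.0243, 0], [0.0265, -0.0004, -0.0273, 0], [0.0329, -0.0004, -0.0294, 0], [0.0395, -0.0004, -0.0306, 0]]
L end 0.184 contact angle 263.5412373293153
```

Call:
send_rows(
  motion=[
    [[0.0025, -0.0003, -0.0047, 0], [0.0059, -0.0003, -0.0105, 0], [0.0101, -0.0003, -0.0158, 0], [0.015, -0.0004, -0.0204, 0], [0.0205, -0.0004, -0.0243, 0], [0.0265, -0.0004, -0.0273, 0], [0.0329, -0.0004, -0.0294, 0], [0.0395, -0.0004, -0.0306, 0]],
  ],
)

```text
time: 9.35
tool_pos: [0.5404, 0.0784, 0.0757]
tool_rot: [-1.568, 0.001, -0.029]
contact_force: [-3.1, -5.1, 1.3]
opening: 0.0004
```

```bash
python3 ang.py; python3 plan.py 0.184 .007 8 .0018
```

```text
mark deg past pointer, score (np.float64(43.7883521587549), np.float64(2257.6259765625), np.float64(0.9163621093048527))
9.4 [0.5417 0.0781 0.0758] [-1.2 -6.   0.5]
[[0.0044, 0.0003, 0.0012, 0], [0.0114, 0.0003, 0.0013, 0], [0.0184, 0.0004, 0.0013, 0], [0.0253, 0.0004, 0.0015, 0], [0.032, 0.0004, 0.0025, 0], [0.0384, 0.0004, 0.0044, 0], [0.0445, 0.0004, 0.0073, 0], [0.0501, 0.0004, 0.011, 0]]
L end 0.24 contact angle 307.25141963826474
```

Call:
send_rows(
  motion=[
    [[0.0044, 0.0003, 0.0004, 0], [0.0114, 0.0003, 0.0005, 0], [0.0184, 0.0004, 0.0006, 0], [0.0253, 0.0004, 0.001, 0], [0.032, 0.0004, 0.002, 0], [0.0384, 0.0004, 0.004, 0], [0.0445, 0.0004, 0.007, 0], [0.0501, 0.0004, 0.011, 0]],
  ],
)

```text
time: 10.2
tool_pos: [0.5933, 0.0876, 0.0757]
tool_rot: [-1.569, -0.003, -0.029]
contact_force: [0.9, -4.8, 1.2]
opening: 0.0004
```

```bash
python3 ang.py; python3 plan.py 0.240 .007 8 .0018
```

```text
mark deg past pointer, score (np.float64(103.37675345164537), np.float64(612.19140625), np.float64(0.8924240786586514))
10.25 [0.5941 0.0883 0.0757] [ 2.8 -4.1  0.6]
[[0.0031, 0.0003, 0.0038, 0], [0.0074, 0.0003, 0.009, 0], [0.0109, 0.0003, 0.0147, 0], [0.0136, 0.0003, 0.0209, 0], [0.0154, 0.0004, 0.0274, 0], [0.0162, 0.0004, 0.0341, 0], [0.0162, 0.0004, 0.041, 0], [0.0162, 0.0004, 0.048, 0]]
L end 0.296 contact angle 360.0
```

Call:
send_rows(
  motion=[
    [[0.0031, 0.0003, 0.0038, 0], [0.0074, 0.0003, 0.009, 0], [0.0109, 0.0003, 0.0147, 0], [0.0136, 0.0003, 0.0209, 0], [0.0154, 0.0004, 0.0274, 0], [0.0162, 0.0004, 0.0341, 0], [0.0162, 0.0004, 0.041, 0], [0.0162, 0.0004, 0.048, 0]],
  ],
)

```text
time: 11.05
tool_pos: [0.6147, 0.1365, 0.0759]
tool_rot: [-1.567, -0.011, -0.029]
contact_force: [10.1, -1.3, -4.6]
opening: 0.0003
```

```bash
python3 ang.py; python3 plan.py 0.296 .007 8 .0018; python3 look.py 12 scene wrist
```

```text
mark deg past pointer, score (np.float64(167.8895830025525), np.float64(212.1337890625), np.float64(0.9958806876487232))
11.1 [0.6147 0.1378 0.0759] [10.  -0.8 -5.1]
[[-0.0031, 0.0004, 0.0049, 0], [-0.0031, 0.0005, 0.0119, 0], [-0.0034, 0.0005, 0.0187, 0], [-0.0046, 0.0005, 0.0254, 0], [-0.0067, 0.0005, 0.0318, 0], [-0.0097, 0.0005, 0.0378, 0], [-0.0136, 0.0005, 0.0433, 0], [-0.0182, 0.0005, 0.0482, 0]]
L end 0.352 contact angle 406.95788955381414
11.2 [0.61473399 0.13758539 0.0759246 ] [-1.56553903 -0.01086064 -0.02871716] [11.22298261  0.30150245 -3.87939004] 0.00046710402446819156
```

View pics/scene12.png

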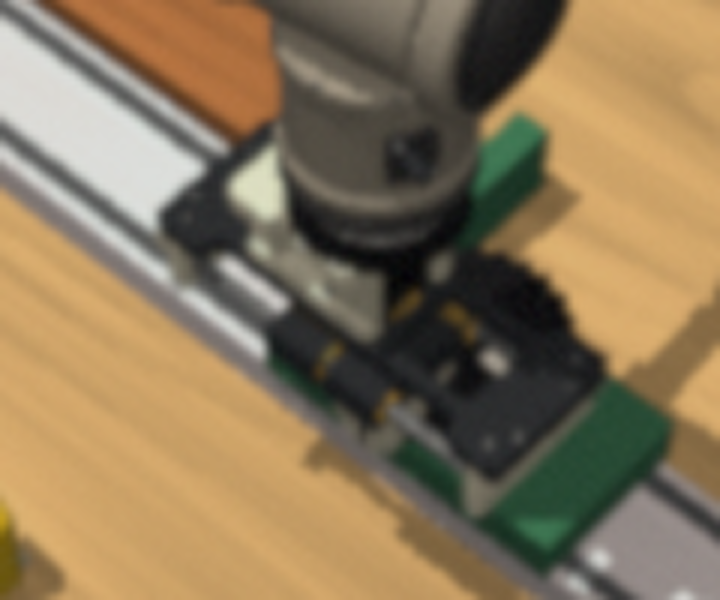

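View pics/wrist12.png

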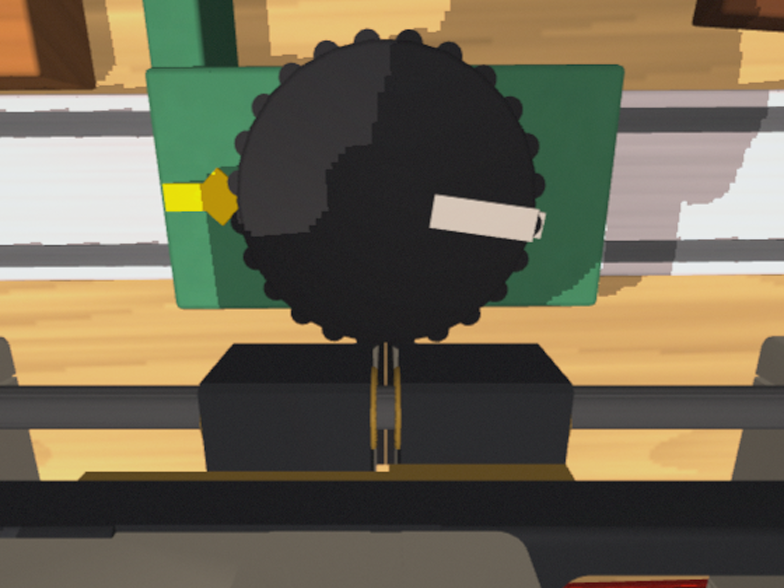

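```bash
sed -i 's/hx,hz=.0095,.0138/hx,hz=.0088,.0135/; s/\[.5555,.1395\]/[.5572,.1400]/' plan.py
sed -i "s/C=(.5555,.1395)/C=(.5565,.1400)/; s/c=read_camera('scene'); print.*/[print(n,ang(read_camera(n))) for n in ('scene','wrist')]/" ang.py
python3 - <<'E'
from ang import *
for k in (1,12): print(ang(pickle.load(open(f'wrist{k}.pkl','rb'))))
E
python3 plan.py 0.290 .007 8 .0015
```

```text
(np.float64(197.02616393216834), np.float64(2412.8642578125), np.float64(0.9791614315148377))
(np.float64(172.09887406729104), np.float64(2011.3779296875), np.float64(0.9947797088357769))
11.2 [0.6147 0.1376 0.0759] [11.2  0.3 -3.9]
[[-0.0018, 0.0004, 0.0026, 0], [-0.0018, 0.0005, 0.0096, 0], [-0.0019, 0.0005, 0.0166, 0], [-0.0027, 0.0005, 0.0233, 0], [-0.0045, 0.0005, 0.0298, 0], [-0.0072, 0.0005, 0.0361, 0], [-0.0108, 0.0005, 0.0418, 0], [-0.0151, 0.0005, 0.047, 0]]
L end 0.346 contact angle 403.7682276015395
```

Call:
send_rows(
  motion=[
    [[-0.0018, 0.0004, 0.0036, 0], [-0.0018, 0.0005, 0.0096, 0], [-0.0019, 0.0005, 0.0166, 0], [-0.0027, 0.0005, 0.0233, 0], [-0.0045, 0.0005, 0.0298, 0], [-0.0072, 0.0005, 0.0361, 0], [-0.0108, 0.0005, 0.0418, 0], [-0.0151, 0.0005, 0.047, 0]],
  ],
)

```text
time: 12.0
tool_pos: [0.6007, 0.1858, 0.0755]
tool_rot: [-1.565, -0.011, -0.028]
contact_force: [3.4, -1.1, 0.2]
opening: 0.0007
```

```bash
python3 ang.py; python3 plan.py 0.346 .007 8 .0015
```

```text
scene (np.float64(13.490134014076702), np.float64(1202.552734375), np.float64(0.9510211758670729))
wrist (np.float64(231.93186653814297), np.float64(2695.0), np.float64(0.9944168006304606))
12.1 [0.6001 0.1862 0.0755] [1.9 2.2 0. ]
[[-0.0042, -0.0, 0.0033, 0], [-0.0098, -0.0, 0.0071, 0], [-0.0159, -0.0001, 0.01, 0], [-0.0224, -0.0001, 0.0119, 0], [-0.0291, -0.0002, 0.013, 0], [-0.036, -0.0003, 0.0131, 0], [-0.043, -0.0003, 0.0131, 0], [-0.05, -0.0004, 0.013, 0]]
L end 0.40199999999999997 contact angle 90.0
```

Call:
send_rows(
  motion=[
    [[-0.0042, 0, 0.003, 0], [-0.0098, 0, 0.0068, 0], [-0.0159, 0, 0.0097, 0], [-0.0224, 0, 0.0116, 0], [-0.0291, 0, 0.0127, 0], [-0.036, -0.0002, 0.0128, 0], [-0.043, -0.0003, 0.0128, 0], [-0.05, -0.0004, 0.0128, 0]],
  ],
)

```text
time: 12.9
tool_pos: [0.5499, 0.2022, 0.0761]
tool_rot: [-1.562, -0.011, -0.028]
contact_force: [2.2, 6.8, 2.0]
opening: 0.0005
```

```bash
python3 ang.py; python3 plan.py 0.402 .007 8 .0015; python3 look.py 13 wrist scene
```

```text
scene (np.float64(299.10084890277193), np.float64(1249.4052734375), np.float64(0.9681247564472187))
wrist (np.float64(299.7161637863255), np.float64(2654.7529296875), np.float64(0.9376079026695175))
13.0 [0.5489 0.2022 0.0761] [-1.5  6.2  2.9]
[[-0.0051, 0.0005, -0.0019, 0], [-0.0118, 0.0004, -0.0033, 0], [-0.0181, 0.0004, -0.0056, 0], [-0.0241, 0.0003, -0.0088, 0], [-0.0296, 0.0002, -0.0129, 0], [-0.0344, 0.0001, -0.0176, 0], [-0.0384, 0.0, -0.0231, 0], [-0.0417, -0.0, -0.029, 0]]
L end 0.458 contact angle 155.28826030329142
13.1 [0.54893048 0.20218173 0.07596972] [-1.5626451  -0.00859185 -0.0276055 ] [-0.95386428  7.12324264  4.60712033] 0.0005175730303161111
```

View pics/wrist13.png

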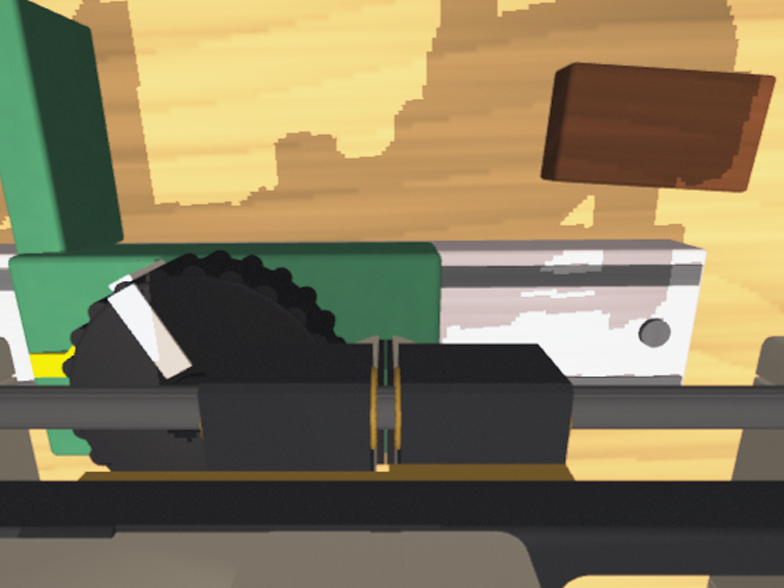

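View pics/scene13.png

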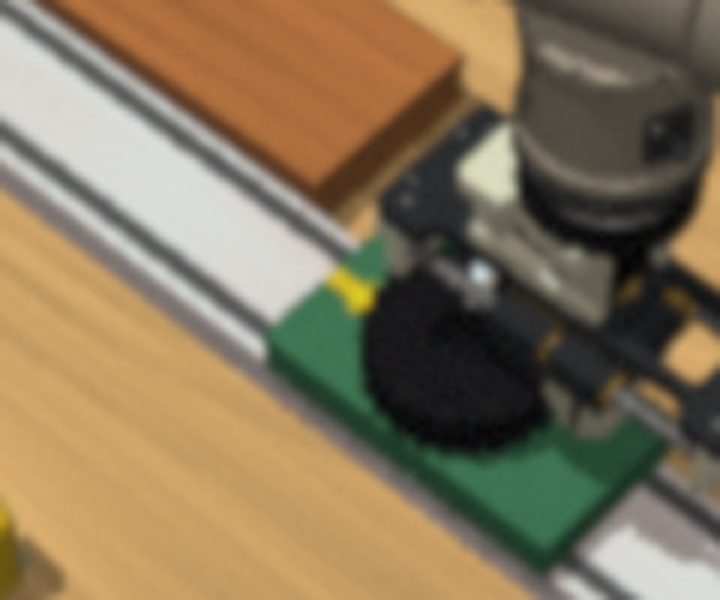

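Call:
send_rows(
  motion=[
    [[-0.0051, 0.0005, -0.0015, 0], [-0.0118, 0.0004, -0.003, 0], [-0.0181, 0.0004, -0.0054, 0], [-0.0241, 0.0003, -0.0087, 0], [-0.0296, 0.0002, -0.0129, 0], [-0.0344, 0.0001, -0.0176, 0], [-0.0384, 0, -0.0231, 0]],
  ],
)

```text
time: 13.8
tool_pos: [0.5077, 0.1805, 0.0752]
tool_rot: [-1.562, -0.005, -0.027]
contact_force: [-2.7, 3.3, 0.5]
opening: 0.0003
```

```bash
python3 ang.py; python3 plan.py 0.451 .004 3 .0015; python3 look.py 14 scene
```

```text
scene (np.float64(344.64304684023364), np.float64(2296.998046875), np.float64(0.99072415749226))
wrist (np.float64(55.900750941019446), np.float64(1150.5029296875), np.float64(0.49606282494682136))
13.9 [0.5075 0.1798 0.075 ] [-5.5  2.6  1.6]
[[0.0004, -0.0005, -0.0029, 0], [-0.0013, -0.0005, -0.0064, 0], [-0.0026, -0.0005, -0.01, 0]]
L end 0.463 contact angle 161.19504169639274
13.95 [0.5075928  0.17990341 0.07497002] [-1.56318448 -0.00389607 -0.02808514] [-6.10180454  1.78021806  2.19062992] 0.0004536675104552953
```

View pics/scene14.png

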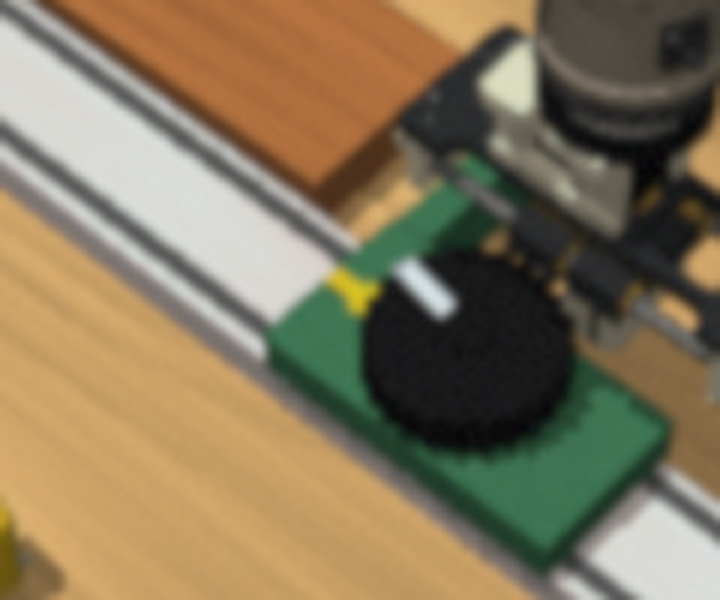

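Call:
send_rows(
  motion=[
    [[0.0002, -0.0005, -0.003, 0], [-0.0014, -0.0005, -0.0066, 0], [-0.0027, -0.0005, -0.0103, 0], [-0.0034, -0.0005, -0.0135, 0], [-0.0034, -0.0005, -0.0135, 0]],
  ],
)

```text
time: 14.45
tool_pos: [0.5007, 0.1665, 0.0748]
tool_rot: [-1.563, 0.003, -0.029]
contact_force: [-9.0, 3.6, 4.8]
opening: 0.0003
```

```bash
python3 ang.py;  python3 look.py 15 scene
```

```text
scene (np.float64(4.081898090576175), np.float64(2265.099609375), np.float64(0.9898918400412393))
wrist (np.float64(36.97342549511849), np.float64(1132.1796875), np.float64(0.41055826053147476))
14.6 [0.50069501 0.16647896 0.07481342] [-1.56376006  0.0028508  -0.02841907] [-8.41970059  2.8432812   5.12508409] 0.0003080503603886523
```

View pics/scene15.png

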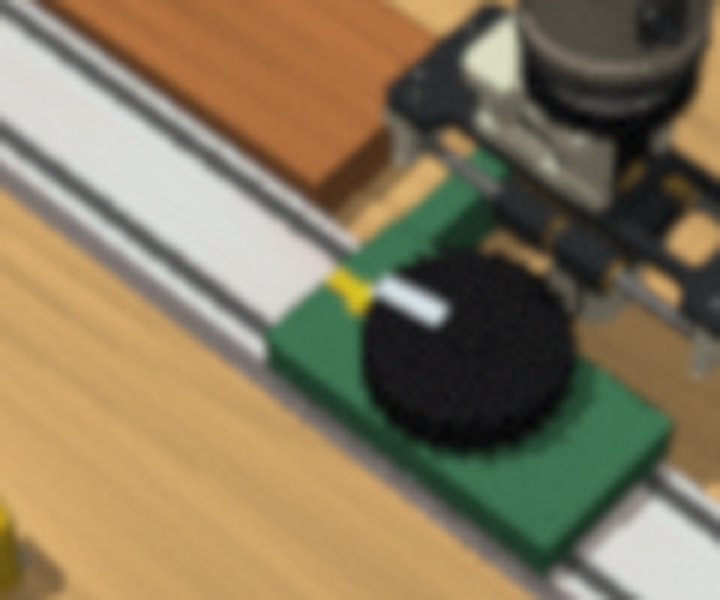

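Call:
send_rows(
  motion=[
    [[-0.012, 0, 0, 0], [-0.025, 0, 0, 0], [-0.025, -0.02, 0, 0], [-0.025, -0.05, 0, 0], [-0.025, -0.08, 0.03, 0], [-0.015, -0.08, 0.07, 0], [0.01, -0.08, 0.1, 0], [0.04, -0.08, 0.11, 0]],
  ],
)

```text
time: 15.4
tool_pos: [0.5441, 0.2772, 0.1559]
tool_rot: [-1.564, 0.002, -0.026]
contact_force: [1.3, -0.4, 0.1]
opening: 0.0004
```

```bash
python3 ang.py;  python3 look.py 16 scene; python3 -c "
from cell import sensors;print(sensors.observe()['qpos'])"
```

```text
scene (np.float64(4.125279504877142), np.float64(2278.2421875), np.float64(0.989822509558881))
wrist (np.float64(8.443891252192614), np.float64(2684.6591796875), np.float64(0.9941667726348945))
15.55 [0.54474019 0.27453593 0.15447632] [-1.56492234  0.00353097 -0.02850013] [-0.38816338 -0.14674096  0.28437785] 0.00028754851758530984
[ 0.33763826  0.55228496  1.37364866  0.00719473  1.21686139 -1.20714527]
```

Call:
send_rows(
  motion=[
    [[0.012, 0, 0, 8], [0.012, 0, 0, 16], [0.012, 0, 0, 24], [0.012, 0, 0, 32], [0.012, 0, 0, 40], [0.012, 0, 0, 48], [0.012, 0, 0, 56], [0.012, 0, 0, 64]],
  ],
)

```text
time: 16.35
tool_pos: [0.5557, 0.273, 0.1543]
tool_rot: [-1.573, 0.006, -1.152]
contact_force: [0.1, -0.2, 0.4]
opening: 0.0008
```

Call:
send_rows(
  motion=[
    [[0, 0, 0, 8], [0, 0, 0, 16], [0, 0, 0, 24], [0, 0, 0, 25], [0, 0, 0, 25]],
  ],
)

```text
time: 16.85
tool_pos: [0.5551, 0.2723, 0.1543]
tool_rot: [-1.576, 0.004, -1.586]
contact_force: [-0.6, -0.7, 0.5]
opening: 0.0004
```

```bash
python3 look.py 17 wrist scene
```

```text
16.95 [0.55533608 0.27261672 0.15434021] [-1.57598636  0.00459175 -1.58617291] [ 0.64261576  0.22828733 -0.05123613] 0.0004034985573418271
```

View pics/wrist17.png

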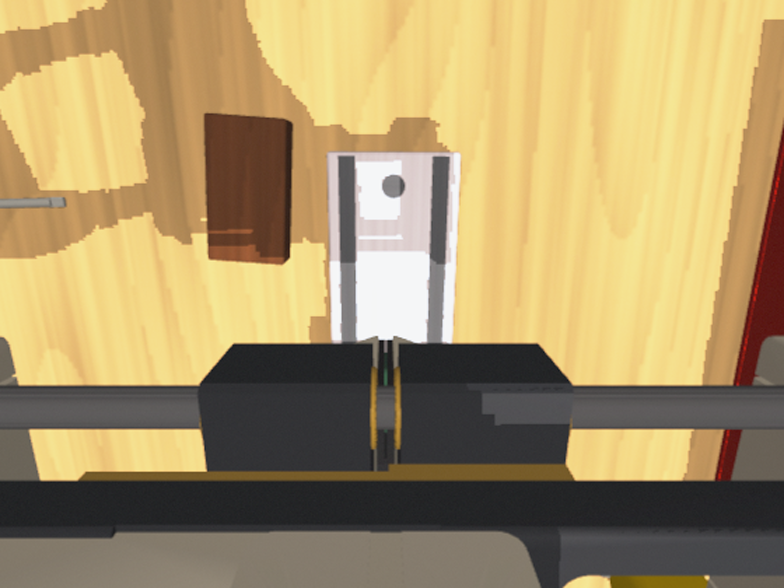

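View pics/scene17.png

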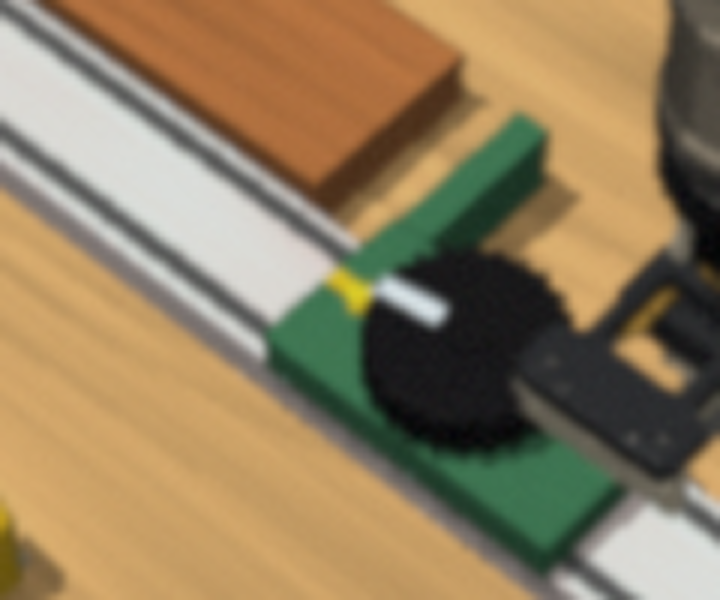

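Call:
send_rows(
  motion=[
    [[-0.01, 0.03, 0, 0], [-0.01, 0.06, 0, 0], [-0.01, 0.08, 0, 0], [-0.01, 0.095, 0, 0], [-0.01, 0.106, 0, 0], [-0.01, 0.106, 0, 0]],
  ],
)

```text
time: 17.55
tool_pos: [0.554, 0.2827, 0.0469]
tool_rot: [-1.579, 0.003, -1.585]
contact_force: [-1.0, 0.3, 0.8]
opening: 0.0003
```

```bash
python3 look.py 18 scene
```

```text
17.6 [0.55469789 0.28296827 0.04806077] [-1.5769448   0.00416772 -1.58538354] [1.01965075 0.07320223 0.1166923 ] 0.0006731751202205291
```

View pics/scene18.png

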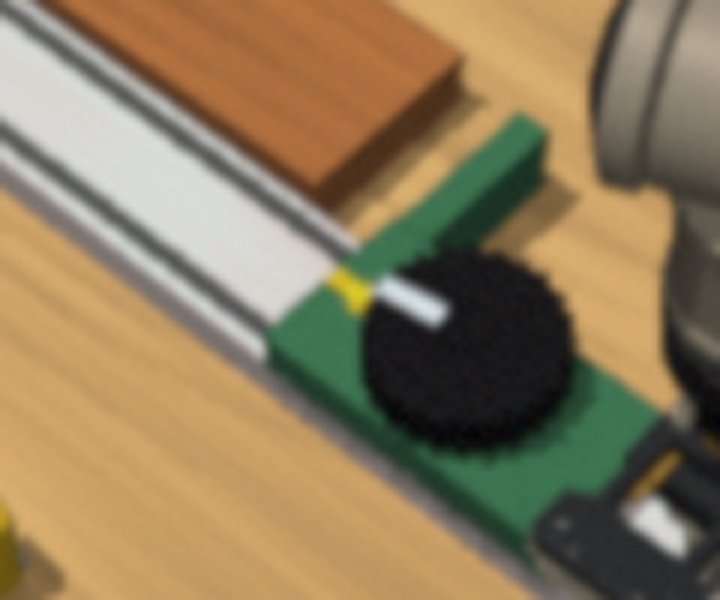

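Call:
send_rows(
  motion=[
    [[0.01, 0.002, 0, 0], [0.02, 0.002, 0, 0], [0.03, 0.002, 0, 0], [0.038, 0.002, 0, 0], [0.042, 0.002, 0, 0], [0.042, 0.002, 0, 0]],
  ],
)

```text
time: 18.2
tool_pos: [0.5543, 0.2402, 0.0461]
tool_rot: [-1.577, 0.004, -1.586]
contact_force: [-0.2, -0.0, -0.0]
opening: 0.0004
```

Call:
send_rows(
  motion=[
    [[0.002, 0, 0, 0], [0.004, 0, 0, 0], [0.006, 0, 0, 0], [0.007, 0, 0, 0], [0.007, 0, 0, 0]],
  ],
)

```text
time: 18.7
tool_pos: [0.5542, 0.2351, 0.0462]
tool_rot: [-1.576, 0.007, -1.587]
contact_force: [-0.3, 6.3, -0.9]
opening: 0.0005
```

```bash
python3 ang.py; python3 look.py 19 scene top
```

```text
scene (np.float64(4.0176871626905495), np.float64(2246.083984375), np.float64(0.9899225042626876))
wrist (np.float64(183.52158673995103), np.float64(90.93359375), np.float64(0.9881128721371908))
18.9 [0.55420678 0.23510095 0.04614587] [-1.5759474   0.00689742 -1.58618622] [-0.43307471  7.09020362 -1.07394313] 0.00038275588378091393
```

View pics/scene19.png

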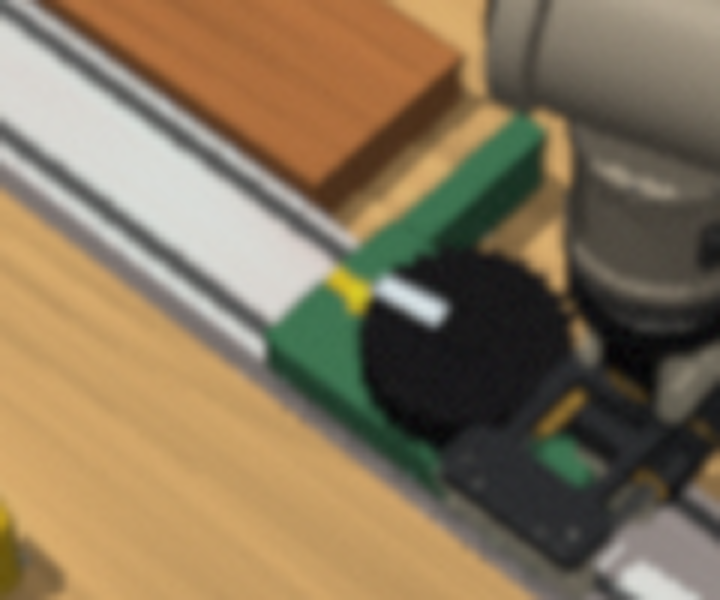

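View pics/top19.png

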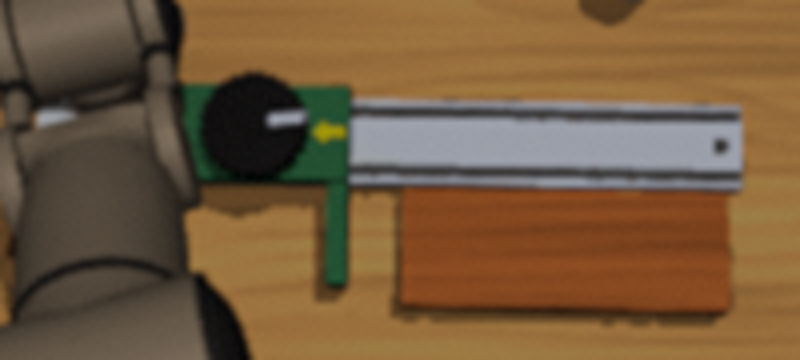

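Call:
send_rows(
  motion=[
    [[0.005, 0, 0, 0], [0.01, 0, 0, 0], [0.015, 0, 0, 0], [0.02, 0, 0, 0], [0.025, 0, 0, 0], [0.03, 0, 0, 0], [0.035, 0, 0, 0], [0.038, 0, 0, 0]],
  ],
)

```text
time: 19.7
tool_pos: [0.5535, 0.1992, 0.0462]
tool_rot: [-1.575, 0.01, -1.586]
contact_force: [-0.5, 9.3, 0.7]
opening: 0.0002
```

```bash
python3 ang.py; python3 look.py 20 scene top
```

```text
scene (np.float64(259.96287241295477), np.float64(190.4208984375), np.float64(0.9986415415038805))
wrist (np.float64(236.22231553226584), np.float64(996.646484375), np.float64(0.4363712618980963))
19.9 [0.5534812  0.19879292 0.04617502] [-1.57560696  0.00925949 -1.58606992] [-1.93102164  6.56014217  0.49205013] 0.0003896099065799931
```

View pics/scene20.png

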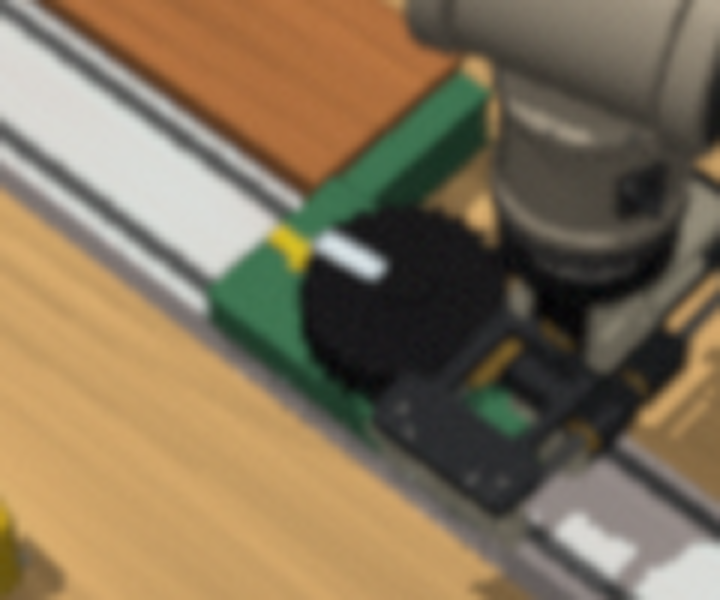

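View pics/top20.png

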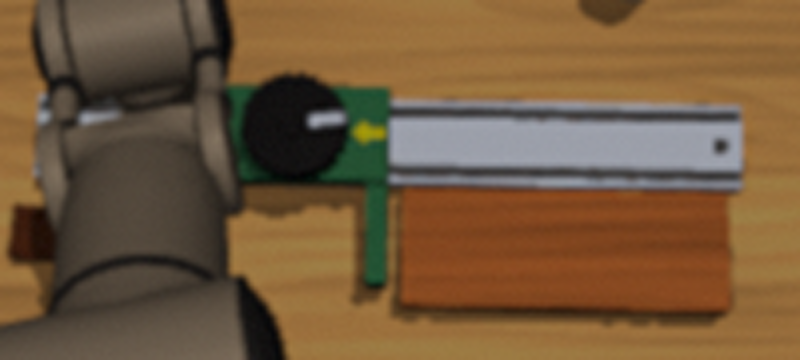

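Call:
send_rows(
  motion=[
    [[0.003, 0, 0, 0], [0.005, 0, 0, 0], [0.007, 0, 0, 0], [0.009, 0, 0, 0], [0.01, 0, 0, 0]],
  ],
)

```text
time: 20.4
tool_pos: [0.5533, 0.191, 0.0462]
tool_rot: [-1.575, 0.012, -1.586]
contact_force: [-0.3, 9.2, -0.6]
opening: 0.0007
```

Call:
send_rows(
  motion=[
    [[0.003, 0, 0, 0], [0.004, 0, 0, 0], [0.004, 0, 0, 0]],
  ],
)

```text
time: 20.7
tool_pos: [0.5532, 0.1891, 0.0462]
tool_rot: [-1.574, 0.015, -1.586]
contact_force: [-0.1, 8.7, -0.4]
opening: 0.0005
```

```bash
python3 look.py 21 scene top
```

```text
20.8 [0.55322802 0.18903621 0.04623141] [-1.57445817  0.01525467 -1.58587333] [ 0.99745897  8.84234657 -0.16232011] 0.0004503594275700294
```

View pics/top21.png

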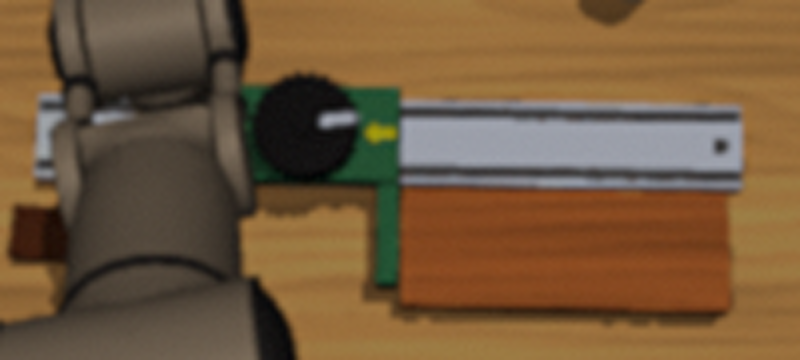

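View pics/scene21.png

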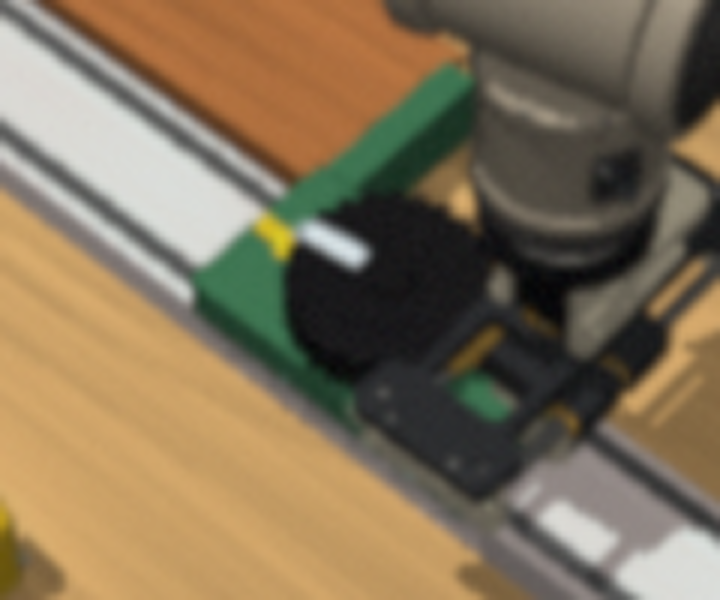

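Call:
send_rows(
  motion=[
    [[0.002, 0, 0, 0], [0.004, 0, 0, 0], [0.004, 0, 0, 0]],
  ],
)

```text
time: 21.1
tool_pos: [0.5532, 0.187, 0.0463]
tool_rot: [-1.574, 0.018, -1.586]
contact_force: [0.7, 8.1, -1.0]
opening: 0.0007
```

Call:
send_rows(
  motion=[
    [[0.002, 0, 0, 0], [0.004, 0, 0, 0], [0.004, 0, 0, 0]],
  ],
)

```text
time: 21.4
tool_pos: [0.5532, 0.186, 0.0463]
tool_rot: [-1.573, 0.023, -1.586]
contact_force: [0.1, 12.1, -1.3]
opening: 0.0006
```

Call:
send_rows(
  motion=[
    [[0.002, 0, 0, 0], [0.004, 0, 0, 0], [0.004, 0, 0, 0]],
  ],
)

```text
time: 21.7
tool_pos: [0.5532, 0.1857, 0.0464]
tool_rot: [-1.572, 0.028, -1.586]
contact_force: [0.5, 15.6, -2.0]
opening: 0.0004
```

```bash
python3 look.py 22 scene top
```

```text
21.8 [0.55322235 0.18576426 0.04643035] [-1.57165278  0.02789341 -1.58602403] [ 0.55058216 15.63062225 -1.04756857] 0.0003343213214748735
```

View pics/top22.png

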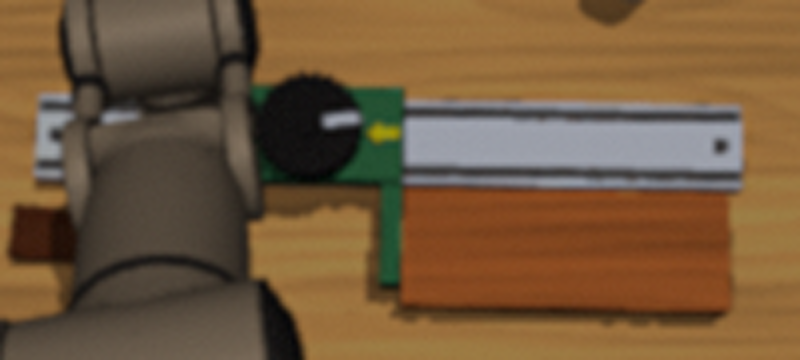

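View pics/scene22.png

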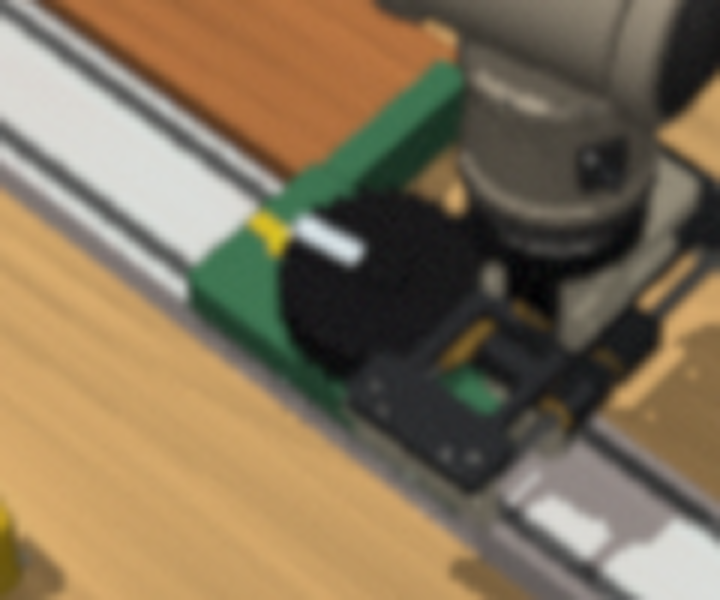

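Call:
send_rows(
  motion=[
    [[-0.005, 0, 0, 0], [-0.015, 0, 0, 0], [-0.03, 0, 0, 0], [-0.05, 0, 0, 0], [-0.07, 0, 0, 0], [-0.08, -0.03, 0, 0], [-0.08, -0.07, 0, 0], [-0.08, -0.11, 0, 0]],
  ],
)

```text
time: 22.6
tool_pos: [0.5538, 0.2637, 0.1594]
tool_rot: [-1.573, 0.027, -1.585]
contact_force: [0.8, -0.2, 0.2]
opening: 0.0003
```

Call:
send_rows(
  motion=[
    [[-0.02, -0.03, 0, 0], [-0.04, -0.05, -0.04, 0], [-0.05, -0.05, -0.08, 0], [-0.05, -0.05, -0.12, 0], [-0.05, -0.05, -0.16, 0], [-0.05, -0.05, -0.16, 0]],
  ],
)

```text
time: 23.2
tool_pos: [0.3899, 0.3151, 0.2114]
tool_rot: [-1.575, 0.026, -1.582]
contact_force: [0.9, 0.1, 0.4]
opening: 0.0005
```

```bash
python3 look.py 23 scene top
python3 - <<'E'
from h import *
for n in('top','scene'):
    a=pickle.load(open(f'{n}23.pkl','rb'))
    if n=='top': crop(a,(260,170,390,245),6,'pics/t23z.png')
    else: crop(a,(170,140,380,320),3.3,'pics/s23z.png')
    d=np.abs(a['frame'].astype(int)-pickle.load(open(f'{n}0.pkl','rb'))['frame']).max(2).astype(np.uint8)
    cv2.imwrite(f'pics/{n}d23.png',cv2.resize(d*2,None,fx=1.4,fy=1.4))
from ang import ang
c=pickle.load(open('scene23.pkl','rb'));t=pickle.load(open('top23.pkl','rb'))
C=(.5565-.0011,.140-.0493); print(ang(c,C),ang(t,C))
E
```

```text
23.3 [0.39437691 0.31538265 0.21179524] [-1.57153845  0.02768286 -1.58328952] [0.78158633 0.31332182 0.75919479] 0.00025583540483265237
(np.float64(4.33438170735792), np.float64(2201.939453125), np.float64(0.990446702958321)) (np.float64(6.388730222426702), np.float64(1617.9892578125), np.float64(0.993632518424482))
```

View pics/t23z.png

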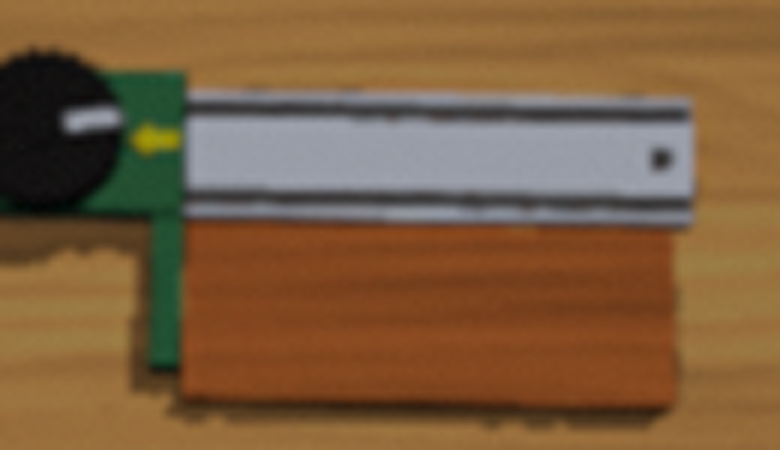

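View pics/s23z.png

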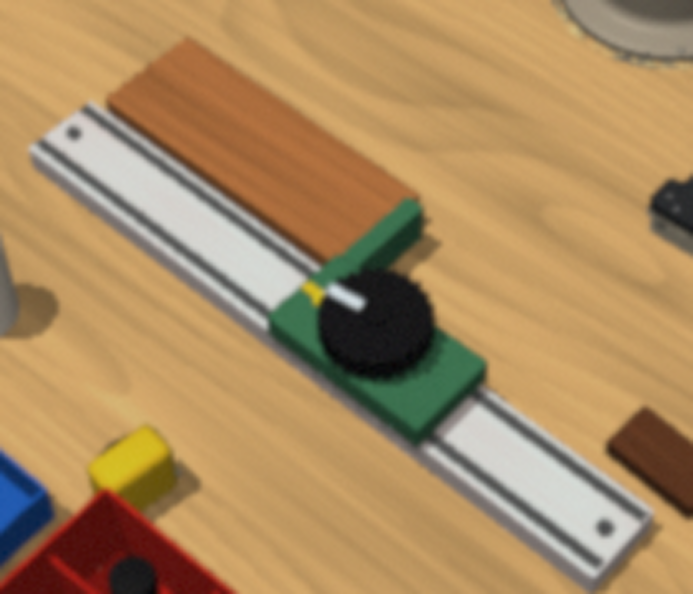

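View pics/topd23.png

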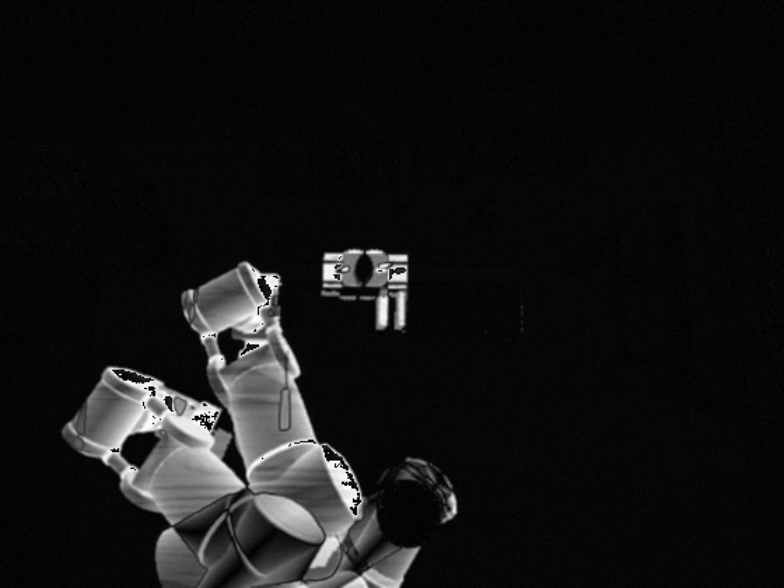

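```bash
python3 -c "
from cell import hand_in;print(hand_in())"
```

```text
the job is handed in; nothing more can be done
None
```

I unlocked the green stop and pushed it up against the board, then handed the job in at about 23 s; `hand_in` gives no verdict.

**Lock wheel:** I ran the closed fingertips around the rim for a little over one lap. The mark went from about 198° past the pointer to the second meeting. Readings ranged from 4° to 8° past the pointer, about 12.64–12.71 rad, inside the allowed band. The last pictures put it at 4–6°.

**Stop and board:** I pushed the stop about 49 mm by its end face. The push force rose from about 9 N to 15.6 N while the stop barely moved, which I take as contact with the board. The last top and scene pictures show no visible gap. Comparing them with the first top picture, the board moved no more than a faint, sub-millimetre amount and I saw no change in the other objects. The arm was clear with no contact force.

**One disagreement with the description:** the fingertips are roughly level with the TCP rather than 25 mm ahead of it. My first pass therefore went over the top of the wheel without touching it, and I lowered the tool by about 23 mm.

**Heaviest contact:** the first touch on the rim reached about 19 N. I saw no movement of the locked stop from it.

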